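Dock a carrier of washed lenses over the sill

TASK

Collect every lens lying in the washer's catch tray into the white carrier so that they lie flat inside it. Then, without ever carrying it clear of the bench, lift the carrier by its tab just enough to set its leading edge on the raised sill of the docking bay and let go with its tail still on the bench; push it from behind, on its grey plate, over the sill until it sits flat inside the bay, and swing the latch fully across behind it (swing it out of the way first). Leave the loose lens cap and the petri dish where they are.

Things in the scene. Friction and masses are not known exactly. Their poses are not given: they have to be found in the camera images.
- lens_1: Black round microscope lens, a squat disc 47 mm across and 18 mm high, 0.12 kg, not fixed. Origin: centre of its underside, z up. At the start it lies on the floor of the catch tray; three or four of the lenses are present, the rest are None.
- lens_2: Black round microscope lens, a squat disc 47 mm across and 18 mm high, 0.12 kg, not fixed. Origin: centre of its underside, z up. At the start it lies on the floor of the catch tray; three or four of the lenses are present, the rest are None.
- lens_3: Black round microscope lens, a squat disc 47 mm across and 18 mm high, 0.12 kg, not fixed. Origin: centre of its underside, z up. At the start it lies on the floor of the catch tray; three or four of the lenses are present, the rest are None.
- lens_4: Black round microscope lens, a squat disc 47 mm across and 18 mm high, 0.12 kg, not fixed. Origin: centre of its underside, z up. At the start it lies on the floor of the catch tray; three or four of the lenses are present, the rest are None.
- catch_tray: Fixed shallow steel tray of the lens washer, 80 mm (x) by 236 mm (y), floor 3 mm above the bench, rim 11 mm high and 3 mm thick. The washer's white outlet housing, 60 mm high, stands at its -y end (y -164 to -118 mm). Origin: centre of the tray on the bench, x away from the robot.
- carrier: Loose white shallow box with a smooth underside, 114 mm long (x), 138 mm wide (y); floor 4 mm thick, walls 4 mm thick, 12 mm high. Origin: centre of its underside; +x points to its leading edge, which faces the bay, a little askew. On its middle stand a plate (x 53 to 57 mm, 40 mm wide, 52 mm high) and before it the lifting tab: 14 mm thick in y, x 57 to 82 mm, z 22 to 52 mm. 0.23 kg.
- push_plate: Grey, slippery plate fixed upright on the carrier's tail, 110 mm wide, its top 54 mm above the carrier's underside, its rear face at carrier x = -61 mm, 4 mm thick. Origin: middle of its lower edge.
- tab (a point): Point to grip on the lifting tab, mid-thickness, 45 mm above the carrier's underside, at carrier x = 70 mm.
- lead_edge (a point): Middle of the lower leading edge of the carrier (carrier x = 57 mm, underside).
- tail_edge (a point): Middle of the lower tail edge of the carrier (carrier x = -57 mm, underside).
- bay: Origin: bench, middle of the sill's front face; +x points inward. Sill 18 mm high (x 0 to 10 mm); behind it a deck 13 mm high to the back stop at x = 139 mm (27 mm high, the tab passes over it); rails 33 mm high, inner faces at y = +/-77 mm, flared at the entrance. Home, the carrier lies flat on the deck, its tail edge dropped behind the sill, with 15 mm of play in x.
- latch (a joint): Swing latch: at 0 its bar points to the bay's -x (open), grows counter-clockwise seen from above; 1.57 = straight across behind the carrier, stops at -0.5 and 1.62. Starts half across the entrance (0.85 to 1.2), in the way; stays where it is left. Pivot at bay x = -12, y = +98 mm; the bar lies 24 to 34 mm above the bench and cannot pass a carrier that sticks out.
- latch_peg (a point): Top part of the black upright peg on the latch bar, 12 mm across, standing 34 to 66 mm above the bench, 56 mm from the pivot; this point is on its axis 58 mm above the bench.
- microscope (a point): Eyepieces of the nearer of two fixed microscopes, the obstacle on the right: its head fills x 0.48 to 0.74, y -0.22 to -0.06, z 0.12 to 0.45 m, its base x 0.53 to 0.87, y -0.25 to 0.01, up to z 0.03 m. The second stands 0.29 m farther to -y. Draw the arm in before swinging past them. A wall stands at y = 0.48 m.
- lens_cap: Loose black lens cap 43 mm across, 13 mm high, on the bench. Not to be moved (it is not a lens).
- petri_dish: Loose lidded petri dish 59 mm across, 15 mm high, on the bench. Not to be moved.
Things that resemble listed ones, but are neither listed nor needed, are in the scene too. What is shaped like the lens_2 but yellow is not meant.

How it is judged:
By the outcome, as a careful person would: the job done as asked, in the order asked, and still so for the second after the job is handed in, with the robot touching nothing.
Of lens_1, lens_2, lens_3, lens_4 only 3 to 4 are there at a start; the rules pass over those that are not, and their reading is None.
At some moment in a run one of lens_1, lens_2, lens_3, lens_4, carrier may be knocked a few centimetres aside while the robot is not near it.
Once in a run the grip may slacken for a moment while it holds something.
It also fails if it takes over 200 s, if anything falls off the work surface, if the arm or the gripper's body presses on something with over 40 N, if the wrist force passes 120 N, or if a joint passes its speed limit or range.

ROBOT

A 7-joint arm with a two-finger parallel gripper is mounted at the origin on a cart in front of the work surface, level with it; the furniture and walls round the work are solid. World frame = base frame: x ahead of the robot, y to its left, z up, the work surface at z = 0. Lengths are in m, angles in rad, forces in N, time in s.
With the tool pointing down it reaches from about 0.4 to 0.875 m from the base axis. Payload 19.3 kg.
Tool frame: the origin (TCP) lies midway between the tips of the shut fingers; the grasp point (between the pads) lies 19 mm behind it; z points along the fingers, y is the direction in which the jaws open and shut (so a half turn about z gives the same grasp; the last joint's range is limited). The gripper opens to 85 mm and grips with 20 to 120 N. Pads are 22 mm wide; open, the fingers measure 114 mm over their backs; the gripper's body (76 mm by 85 mm) begins 54 mm behind the grasp point. The pads swing forward as they close: fully open they stand 13 mm farther back than shut.
Start: joints at [1.202, 0.521, -0.036, 1.599, 0.021, 1.021, -0.113], TCP at [0.184, -0.597, 0.231] pointing down, gripper open.
Joint ranges: [-2.91, 2.91], [-0.3, 2.13], [-1.5, 1.42], [0.17, 2.43], [-1.26, 4.41], [0.16, 1.93], [-2.52, 2.52]. Speed limits (rad/s): [1.89, 1.89, 2.39, 2.39, 3.01, 3.01, 3.01].

INTERFACE

Orientations are given as [roll, pitch, yaw] about the fixed x, y, z axes, in that order (R = Rz(yaw) Ry(pitch) Rx(roll)).
In Python, from workcell import telemetry, cams, workorder gives the robot as it stands. The module is installed in compiled form; this text tells all that it offers.
- The arm moves only by the tool apply_moves, never from a script. Its argument "steps" is a list of rows, each a list of 4 numbers: the shift along the tool's x, y, z in cm, then the turn about the tool's z in rad. A call has exactly 10 rows; each row is the pose to reach, as a shift and turn from the pose commanded when the call began, along the tool's axes at that moment; what a row does not reach only later rows make up. A row lasts 1/12 s, in which the tool goes at most 41.7 mm and 7.16 degrees, less where a joint would pass 70% of its speed; a pose out of reach is approached as far as the arm can. A call with a gripper value outside its range is refused whole. "claw" is the closure, from 0 (fully open) to 1 (shut), set as the call begins (left out, the last holds). The fingers move at their own pace and stop on an object; "force" is the grip in N (left out, the last holds). Time passes only in rows, so rows that repeat a pose let the fingers close, or fill a call up. It gives the time, the measured TCP pose, the force and the opening at its end, in the units of the state.
- telemetry.observe(): the state, without advancing time (a new reading comes with each control period).
- cams.grab_frame(name): name is "scene" or "top" or "wrist"; returns a dict with "color" (480x640x3 uint8, red, green, blue), "mtx" (3x3 intrinsics, pixels), "k1" (the pictures are not rectified: a ray, as slopes to the right and down, at radius r is drawn at 1 + k1 r^2 times it, then the intrinsics apply), "eye" and "orientation" of the camera in the world; the wrist camera has in their place "T_tool_cam" (4x4, takes a point from camera to tool coordinates, whose origin is the TCP and whose axes are the flange's). Camera axes: x right, y down, z forward; pixel columns grow to the right and rows downward; lengths in m; the calibration is good to about 2 mm. A picture is of the moment at which its call begins: read the wrist's pose just before it. There is no depth.
- workorder.job_done(): hands the job in, once; it reports no verdict.
Trained networks look in the newest picture that a camera, given by its name, has taken for a name from the list of things; names that differ only in an ending like _2 or _b are one class to them, and where a whole thing is asked for, a point or a joint stands for the part that bears it (a point fixed in the world has none). Each returns a list of dicts, best first, with "score" (0 to 1); they miss things now and then, are a little off and sometimes report something else, mostly with a low value. They report only what shows in the picture. A call takes as long as a camera call. They do not tell look-alikes from the thing itself.
- cams.find_in(camera, name): "box" ([left, top, width, height] in pixels, round what is visible of it).
- cams.pinpoint(camera, name): "uv" ([column, row] in pixels: a listed point, or the origin of a listed thing).
The state is a dict: "clock": time; "qpos": joint angles; "qd": joint speeds; "joint_efforts": joint torques, N m; "position": TCP position; "tool_rot": TCP orientation; "force": force on the tool from outside, world axes, zero at the start; "moment": the same for the moment, N m; "grip_width": finger opening in m.
Only numpy, scipy, OpenCV 4.12 (cv2) and the standard library are available. Lean on these libraries where they do the work, as an engineer would, in place of code of your own. Each camera call takes 0.05 s, during which the arm holds its last target. There are 200 camera calls.

## Working session

There is one attempt and no reset: what is moved stays moved. The work goes in short steps, Python scripts to look and compute and a tool call to move; the robot and the scene stay as the last step left them, time stands still between calls to the robot, and variables do not carry over. Pictures are saved under pics/ and viewed, about 12 in all and at most 16, crops included, and the job is handed in when it is done.

Besides the shell and the picture viewer there is one more tool, called as name(argument=value, ...), one argument or row to a line, values as JSON. apply_moves: Moves the arm, as the interface text tells. Its arguments: {"type":"object","properties":{"steps":{"type":"array"},"claw":{"type":"number"},"force":{"type":"number"}},"required":["steps"]}

```bash
ls; mkdir -p pics; cat > h.py <<'E'
import numpy as np, cv2
from scipy.spatial.transform import Rotation as R
from workcell import telemetry, cams, workorder
def pose():
    s=telemetry.observe(); return s
def Rm(o):
    o=np.array(o,float)
    if o.shape==(3,3): return o
    if o.size==4: return R.from_quat(o).as_matrix()
    return R.from_euler('xyz',o).as_matrix()
def grab(name,save=None):
    s=telemetry.observe(); f=cams.grab_frame(name)
    if 'T_tool_cam' in f:
        T=np.array(f['T_tool_cam']); Rt=Rm(s['tool_rot'])
        f['E']=np.array(s['position'])+Rt@T[:3,3]; f['R']=Rt@T[:3,:3]
    else: f['E']=np.array(f['eye']); f['R']=Rm(f['orientation'])
    if save: cv2.imwrite('pics/'+save,f['color'][:,:,::-1])
    return f
def world(f,uv,z):
    K=np.array(f['mtx']); d=np.linalg.solve(K,[uv[0],uv[1],1]); d=d[:2]
    u=d.copy()
    for _ in range(20): u=d/(1+f['k1']*(u@u))
    r=f['R']@np.array([u[0],u[1],1]); return f['E']+r*(z-f['E'][2])/r[2]
def pix(f,P):
    c=f['R'].T@(np.array(P)-f['E']); u=c[:2]/c[2]; u=u*(1+f['k1']*(u@u)); K=np.array(f['mtx'])
    return (K@[u[0],u[1],1])[:2]
E
python3 - <<'E'
from h import *
s=telemetry.observe(); print({k:np.round(v,3) for k,v in s.items()})
for n in ['top','scene']:
    f=grab(n,n+'0.png'); print(n,f['E'],f['R'],f['mtx'],f['k1'],f.get('orientation'))
    for t,z in [('lens_1',.003),('lens_cap',0),('petri_dish',0),('carrier',0),('push_plate',0),('tab',.045),('lead_edge',0),('tail_edge',0),('bay',0),('latch_peg',.058),('latch',.03),('catch_tray',0)]:
        for d in cams.pinpoint(n,t)[:6]: print(t,round(d['score'],2),np.round(d['uv']),np.round(world(f,d['uv'],z),3)[:2])
E
```

```text
pics
{'clock': np.float64(0.0), 'qpos': array([ 1.202,  0.522, -0.036,  1.6  ,  0.021,  1.021, -0.113]), 'qd': array([ 0.   , -0.001,  0.   , -0.001, -0.   ,  0.   ,  0.   ]), 'joint_efforts': array([-1.0000e-03, -9.2710e+01,  1.9800e+00, -3.6993e+01,  1.8000e-02,
        8.0000e-03,  0.0000e+00]), 'position': array([ 0.184, -0.597,  0.231]), 'tool_rot': array([-3.14 ,  0.   ,  0.299]), 'force': array([-0.552, -0.416, -0.283]), 'moment': array([-0.004,  0.007,  0.013]), 'grip_width': np.float64(0.086)}
top [0.44950671 0.12764559 1.36569267] [[ 0.0131017  -0.9989728   0.04337846]
 [-0.99956044 -0.01193091  0.02713993]
 [-0.02659451 -0.04371497 -0.99869001]] [[553.44401067   0.         323.10388416]
 [  0.         553.44401067 245.96555505]
 [  0.           0.           1.        ]] -0.027565060906603114 [-3.09784826  0.02659764 -1.55768962]
lens_1 0.7 [320. 294.] [0.392 0.172]
lens_1 0.59 [340. 288.] [0.405 0.121]
lens_1 0.58 [293. 288.] [0.405 0.238]
lens_cap 0.75 [229. 262.] [0.467 0.397]
petri_dish 0.8 [224. 292.] [0.393 0.408]
carrier 0.94 [349. 234.] [0.539 0.101]
push_plate 0.73 [228. 291.] [0.394 0.399]
push_plate 0.51 [345. 257.] [0.482 0.111]
push_plate 0.51 [346. 257.] [0.483 0.109]
tab 0.72 [344. 200.] [0.618 0.114]
lead_edge 0.65 [343. 210.] [0.599 0.117]
lead_edge 0.64 [350. 256.] [0.485 0.097]
tail_edge 0.69 [346. 255.] [0.488 0.108]
latch_peg 0.66 [309. 210.] [0.593 0.198]Traceback (most recent call last):
  File "<stdin>", line 6, in <module>
ValueError: it knows: bay, carrier, catch_tray, latch_peg, lead_edge, lens, lens_cap, microscope, petri_dish, push_plate, tab, tail_edge
```

```bash
python3 - <<'E'
from h import *
for n in ['top','scene']:
    f=grab(n,n+'1.png')
    if n=='top': print(cams.find_in('top','lens'))
    for t,z in [('bay',0),('catch_tray',0)]+([] if n=='top' else [('lens',.003),('lens_cap',0),('petri_dish',0),('carrier',0),('tab',.045),('lead_edge',0),('tail_edge',0),('latch_peg',.058)]):
        for d in cams.pinpoint(n,t)[:6]: print(t,round(d['score'],2),np.round(d['uv']),np.round(world(f,d['uv'],z),3)[:2])
    if n=='top':
        c=f['color'][150:330,190:430]; cv2.imwrite('pics/top1c.png',cv2.resize(c,(800,600),interpolation=cv2.INTER_CUBIC)[:,:,::-1])
E
```

```text
[{'box': [252.6, 253.6, 15.7, 22.0], 'score': 0.65}, {'box': [309.8, 281.6, 22.1, 21.3], 'score': 0.63}, {'box': [334.9, 280.0, 18.2, 16.6], 'score': 0.6}, {'box': [283.8, 282.5, 20.4, 17.6], 'score': 0.54}]
bay 0.95 [326. 196.] [0.632 0.16 ]
catch_tray 0.6 [330. 287.] [0.408 0.146]
bay 0.19 [296. 255.] [0.402 0.151]
bay 0.19 [343. 189.] [0.392 0.403]
catch_tray 0.89 [301. 257.] [0.417 0.151]
catch_tray 0.24 [351. 301.] [0.598 0.114]
lens 0.73 [313. 232.] [0.401 0.233]
lens 0.7 [356. 295.] [0.6   0.134]
lens 0.69 [348. 221.] [0.464 0.315]
lens 0.62 [303. 249.] [0.409 0.173]
lens 0.47 [291. 264.] [0.408 0.117]
lens_cap 0.74 [368. 202.] [0.476 0.403]
lens_cap 0.43 [355. 297.] [0.6   0.128]
lens_cap 0.37 [241. 291.] [ 0.342 -0.017]
petri_dish 0.83 [345. 188.] [0.397 0.409]
carrier 0.74 [336. 290.] [0.547 0.119]
tab 0.58 [358. 297.] [0.617 0.114]
lead_edge 0.88 [354. 304.] [0.609 0.112]
tail_edge 0.58 [314. 282.] [0.486 0.107]
latch_peg 0.76 [365. 261.] [0.582 0.207]
```

View pics/top1c.png

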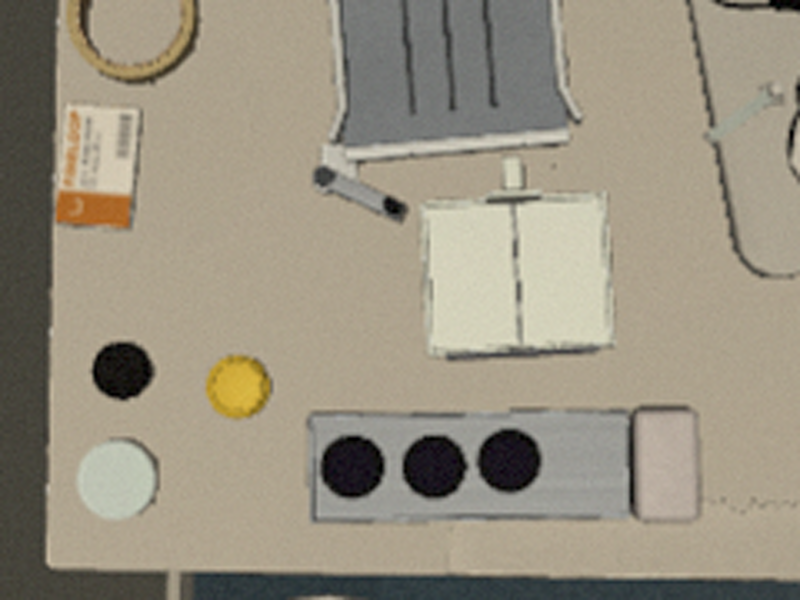

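View pics/scene1.png

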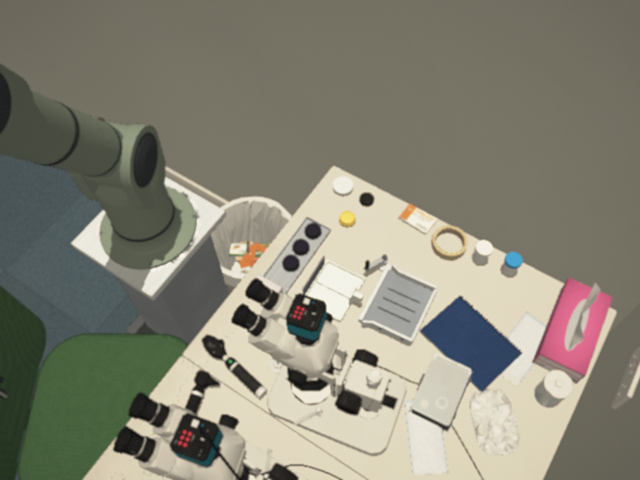

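The top view shows three black lenses in the tray at about (296,290), (320,290) and (343,288). The yellow disc at (261,265) is a decoy and the cap and dish are on the left. The carrier is right of centre with a midline rib, and the latch is half across the bay entrance. I'll compute positions and headings next.

```bash
cat >> h.py <<'E'
def to(x,y,z,yaw=None):
    """tool-frame shift (cm) and turn from present pose to world target"""
    s=telemetry.observe(); M=Rm(s['tool_rot']); M=R.from_euler('xyz',[np.pi,0,R.from_matrix(M).as_euler('xyz')[2]]).as_matrix()
    d=M.T@(np.array([x,y,z])-s['position'])*100
    y0=R.from_matrix(M).as_euler('xyz')[2]
    t=0 if yaw is None else -(yaw-y0)   # tool z points down
    t=(t+np.pi/2)%np.pi-np.pi/2
    print('shift',np.round(d,2),'turn',round(t,3),'yaw0',round(y0,3)); return d,t
E
python3 - <<'E'
from h import *
f=grab('top')
P=lambda u,v,z: print((u,v),np.round(world(f,(190+u*.3,150+v*.3),z)[:2],4))
print('lens');[P(*c,.021) for c in [(353,466),(434,466),(509,460)]]
print('tray corners');[P(*c,.011) for c in [(312,413),(632,410),(314,521)]]
print('carrier TL TR BL BR');[P(*c,.012) for c in [(424,202),(606,194),(432,353),(611,347)]]
print('tab tip');P(512,160,.05)
print('sill front L,R');[P(*c,.018) for c in [(345,160),(568,141)]]
print('pivot peg');P(325,178,.034);P(394,207,.066)
to(.32,-.26,.28)
E
```

```text
lens
(353, 466) [0.4006 0.2289]
(434, 466) [0.4014 0.1698]
(509, 460) [0.4065 0.1154]
tray corners
(312, 413) [0.4387 0.2604]
(632, 410) [0.444  0.0257]
(314, 521) [0.3596 0.2577]
carrier TL TR BL BR
(424, 202) [0.5951 0.1801]
(606, 194) [0.6024 0.0462]
(432, 353) [0.4839 0.1727]
(611, 347) [0.4899 0.0415]
tab tip
(512, 160) [0.6219 0.116 ]
sill front L,R
(345, 160) [0.6249 0.2384]
(568, 141) [0.6405 0.0748]
pivot peg
(325, 178) [0.6095 0.2515]
(394, 207) [0.5855 0.1992]
shift [ 22.93 -28.23  -4.87] turn 0.0 yaw0 0.299
```

apply_moves(
  steps=[
    [2.3,-2.8,-1],
    [4.6,-5.6,-2],
    [6.9,-8.4,-3],
    [9.2,-11.2,-4],
    [11.5,-14,-5],
    [13.8,-16.8,-5],
    [16.1,-19.6,-5],
    [18.4,-22.4,-5],
    [20.7,-25.2,-5],
    [23,-28.2,-5],
  ],
)

```text
schema error: expected 4 numbers
```

apply_moves(
  steps=[
    [2.3,-2.8,-1,0],
    [4.6,-5.6,-2,0],
    [6.9,-8.4,-3,0],
    [9.2,-11.2,-4,0],
    [11.5,-14,-5,0],
    [13.8,-16.8,-5,0],
    [16.1,-19.6,-5,0],
    [18.4,-22.4,-5,0],
    [20.7,-25.2,-5,0],
    [23,-28.2,-5,0],
  ],
)

```text
clock: 2.18
position: [0.3211, -0.2587, 0.2815]
tool_rot: [3.141, -0.0, 0.298]
force: [0.3, -0.2, -0.2]
grip_width: 0.0855
```

```bash
python3 - <<'E'
from h import *
s=telemetry.observe(); print(np.round(s['position'],3),np.round(s['tool_rot'],3),np.round(s['qpos'],2),s['clock'])
to(.4,.08,.28,0)
E
```

```text
[ 0.321 -0.259  0.282] [ 3.141 -0.     0.298] [ 0.74  0.12 -0.22  2.05  0.03  0.98 -0.77] 2.1833
shift [ 17.5  -30.05   0.15] turn 0.298 yaw0 0.298
```

apply_moves(
  steps=[
    [1.75,-3,0,0.03],
    [3.5,-6,0,0.06],
    [5.25,-9,0,0.09],
    [7,-12,0,0.12],
    [8.75,-15,0,0.15],
    [10.5,-18,0,0.18],
    [12.25,-21,0,0.21],
    [14,-24,0,0.24],
    [15.75,-27,0,0.27],
    [17.5,-30,0,0.298],
  ],
)

```text
clock: 3.02
position: [0.3998, 0.0798, 0.2816]
tool_rot: [3.142, -0.001, -0.001]
force: [2.0, 0.0, 0.8]
grip_width: 0.0854
```

```bash
python3 - <<'E'
from h import *
s=telemetry.observe(); print(np.round(s['position'],3),np.round(s['tool_rot'],3),np.round(s['qpos'],2),s['clock'])
f=grab('wrist','w1.png')
for t,z in [('lens',.003),('carrier',0),('latch_peg',.058),('tab',.045),('bay',0),('tail_edge',0),('lead_edge',0)]:
    for d in cams.pinpoint('wrist',t)[:4]: print(t,round(d['score'],2),np.round(d['uv']),np.round(world(f,d['uv'],z),3)[:2])
print(f['E'],f['R'],f['T_tool_cam'])
E
```

```text
[0.4   0.08  0.282] [ 3.142e+00 -1.000e-03 -1.000e-03] [ 0.19  0.14 -0.58  2.04  0.09  0.98 -2.01] 3.0167
lens 0.96 [224. 197.] [0.4   0.172]
lens 0.92 [ 72. 142.] [0.453 0.315]
lens 0.63 [280. 190.] [0.407 0.117]
lens 0.6 [166. 201.] [0.396 0.23 ]
carrier 0.74 [281.  35.] [0.546 0.113]
tail_edge 0.95 [287. 105.] [0.486 0.109]
[0.46887223 0.08004068 0.42413387] [[-1.66684409e-03 -9.62799422e-01 -2.70211942e-01]
 [-9.99998342e-01  1.80309940e-03 -2.56027679e-04]
 [ 7.33722292e-04  2.70211067e-01 -9.62800831e-01]] [[-6.20194028e-04 -9.62577981e-01 -2.71004143e-01  6.92041661e-02]
 [ 9.99999571e-01 -7.83381242e-04  4.93984229e-04 -2.77036403e-04]
 [-6.87797904e-04 -2.71003720e-01  9.62578054e-01 -1.42477086e-01]
 [ 0.00000000e+00  0.00000000e+00  0.00000000e+00  1.00000000e+00]]
```

View pics/w1.png

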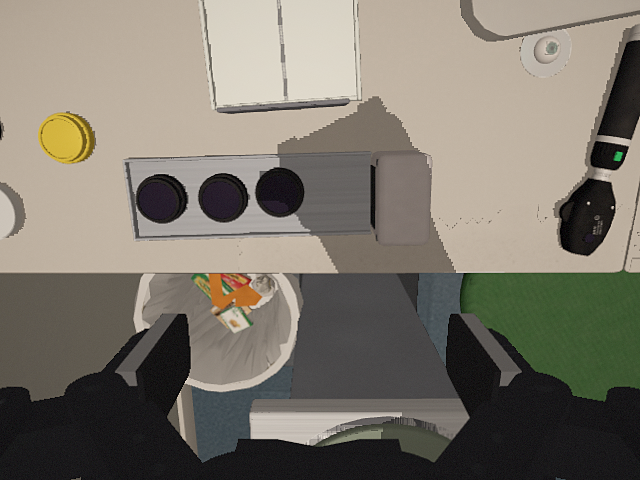

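The wrist view confirms three lenses on the tray floor at (162,198), (223,197) and (280,192). The carrier's middle has a thin rib.

apply_moves(
  steps=[
    [0.1,-0.4,1,-0.12],
    [0.2,-0.8,3,-0.24],
    [0.3,-1.2,5,-0.36],
    [0.4,-1.6,7,-0.48],
    [0.5,-2,9,-0.6],
    [0.6,-2.4,11,-0.72],
    [0.7,-2.8,13,-0.84],
    [0.7,-3.2,15,-0.96],
    [0.7,-3.6,17,-1.08],
    [0.7,-3.6,17,-1.2],
  ],
)

```text
clock: 4.25
position: [0.4055, 0.1137, 0.1087]
tool_rot: [-3.139, 0.001, 1.206]
force: [-1.5, -0.5, 0.0]
grip_width: 0.0852
```

```bash
python3 - <<'E'
from h import *
to(.4068,.116,.06,np.pi/2)
E
```

```text
shift [0.26 0.04 4.87] turn -0.364 yaw0 1.206
```

apply_moves(
  steps=[
    [0,0,1,-0.1],
    [0,0,2,-0.2],
    [0,0,3,-0.3],
    [0,0,4,-0.37],
    [0,0,6,-0.37],
    [0,0,7.5,-0.37],
    [0,0,9,-0.37],
    [0,0,9.7,-0.37],
    [0,0,10.1,-0.37],
    [0,0,10.1,-0.37],
  ],
)

```text
clock: 5.08
position: [0.4066, 0.1139, 0.0101]
tool_rot: [-3.141, 0.0, 1.571]
force: [-0.5, 0.6, -0.1]
grip_width: 0.0854
```

apply_moves(
  steps=[
    [0,0,0,0],
    [0,0,0,0],
    [0,0,0,0],
    [0,0,0,0],
    [0,0,0,0],
    [0,0,0,0],
    [0,0,0,0],
    [0,0,0,0],
    [0,0,0,0],
    [0,0,0,0],
  ],
  claw=1,
  force=50,
)

```text
clock: 5.92
position: [0.4071, 0.1141, 0.0111]
tool_rot: [3.14, 0.0, 1.571]
force: [-2.8, -2.0, 20.6]
grip_width: 0.0443
```

```bash
python3 - <<'E'
from h import *
s=telemetry.observe(); print(s['position'],s['force'],s['grip_width'])
f=grab('wrist','w2.png')
E
```

```text
[0.40708003 0.1140544  0.01114334] [-2.78661648 -1.99315125 20.62202461] 0.04426173822093017
```

View pics/w2.png

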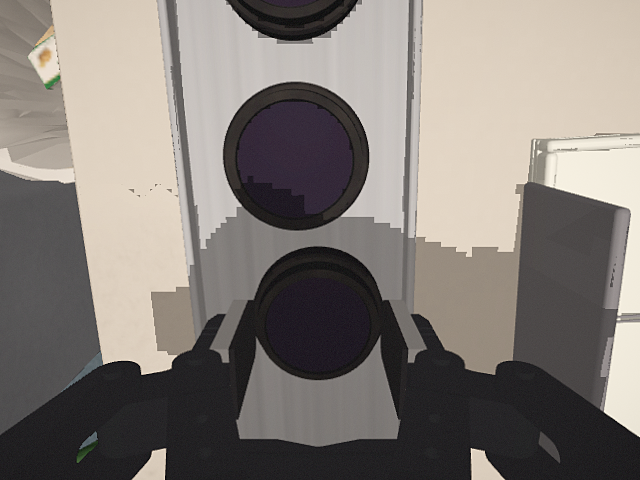

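The lens sits between the pads, but a 20 N upward force suggests the tips are touching the rim. I'll lift gently and check.

apply_moves(
  steps=[
    [0,0,-0.2,0],
    [0,0,-0.5,0],
    [0,0,-1,0],
    [0,0,-2,0],
    [0,0,-3.5,0],
    [0,0,-5.5,0],
    [0,0,-7.5,0],
    [0,0,-8,0],
    [0,0,-8,0],
    [0,0,-8,0],
  ],
)

```text
clock: 6.8
position: [0.4068, 0.1138, 0.0901]
tool_rot: [3.141, 0.0, 1.57]
force: [-0.1, 0.6, -1.5]
grip_width: 0.0449
```

```bash
python3 - <<'E'
from h import *
s=telemetry.observe(); print(s['position'],s['force'],s['grip_width'])
f=grab('wrist','w3.png')
for t,z in [('carrier',0),('lens',.003)]:
    for d in cams.pinpoint('wrist',t)[:4]: print(t,round(d['score'],2),np.round(d['uv']),np.round(world(f,d['uv'],z),3)[:2])
c=R.from_euler('z',.05).as_matrix()
for p in [(25,-33),(-25,-33),(0,33)]:
    print(np.round(np.array([.5428,.1101,0])+c@np.array([p[0]/1e3,p[1]/1e3,0]),4))
E
```

```text
[0.40677061 0.11377223 0.09009021] [-0.14308837  0.63475019 -1.46450448] 0.04487020200624429
carrier 0.8 [558. 250.] [0.543 0.114]
lens 0.9 [304.  20.] [0.401 0.231]
lens 0.67 [304. 146.] [0.4   0.171]
lens 0.66 [317. 304.] [0.407 0.083]
[0.5694 0.0784 0.    ]
[0.5195 0.0759 0.    ]
[0.5412 0.1431 0.    ]
```

View pics/w3.png

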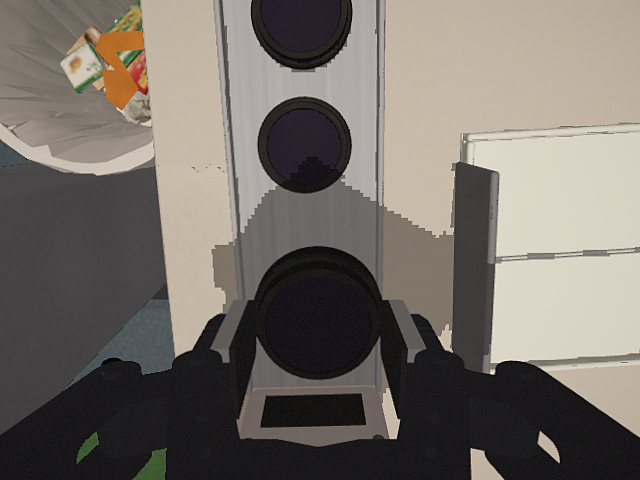

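Lens is held level. Next I carry it over the carrier and turn the jaws along the carrier's y.

apply_moves(
  steps=[
    [-0.3,1.5,-1.5,-0.12],
    [-0.7,3.2,-3,-0.24],
    [-1.1,5,-3,-0.36],
    [-1.5,7,-3,-0.48],
    [-1.9,9,-3,-0.6],
    [-2.3,11,-3,-0.72],
    [-2.7,13,-3,-0.84],
    [-3.1,15,-3,-0.96],
    [-3.5,16.3,-3,-1.08],
    [-3.5,16.3,-3,-1.2],
  ],
)

```text
clock: 7.78
position: [0.5715, 0.0783, 0.1189]
tool_rot: [3.142, -0.001, 2.775]
force: [0.3, -0.5, -2.5]
grip_width: 0.0443
```

```bash
python3 - <<'E'
from h import *
s=telemetry.observe(); print(s['position'],s['force'],s['grip_width'],np.round(s['qpos'],2))
to(.5694,.0784,.014,np.pi+.05)
E
```

```text
[0.57150542 0.07825374 0.11888647] [ 0.30171411 -0.47525206 -2.51749259] 0.044281934169980774 [ 0.43  0.81 -1.02  1.79  0.8   1.03  0.3 ]
shift [ 0.2  -0.06 10.49] turn -0.417 yaw0 2.775
```

apply_moves(
  steps=[
    [0.05,0,1,-0.12],
    [0.1,0,2,-0.24],
    [0.2,0,3.5,-0.36],
    [0.2,0,5,-0.417],
    [0.2,0,6.5,-0.417],
    [0.2,0,8,-0.417],
    [0.2,0,9,-0.417],
    [0.2,0,9.8,-0.417],
    [0.2,0,10.4,-0.417],
    [0.2,0,10.5,-0.417],
  ],
)

```text
clock: 8.62
position: [0.5676, 0.0799, 0.0144]
tool_rot: [-3.141, -0.001, -3.096]
force: [0.1, -0.2, -0.9]
grip_width: 0.0444
```

```bash
python3 - <<'E'
from h import *
s=telemetry.observe(); print(s['position'],s['force'],s['grip_width'],np.round(s['qpos'],2))
f=grab('wrist','w4.png')
E
```

```text
[0.56755876 0.07985552 0.01444497] [ 0.12428939 -0.20939069 -0.94683539] 0.04441713042651824 [ 0.4   0.98 -0.98  1.84  1.02  0.94  0.55]
```

View pics/w4.png

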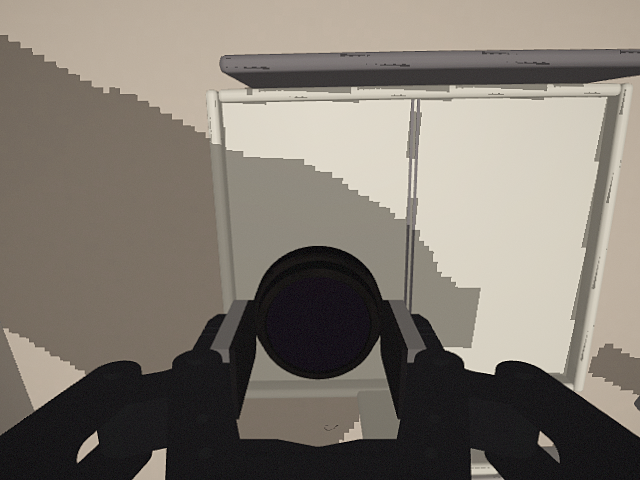

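```bash
python3 - <<'E'
from h import *
f=grab('wrist')
print('lens',world(f,(318,323),.0244)[:2])
for c in [(230,385),(415,98),(213,95),(628,90),(580,385),(222,200)]: print(c,np.round(world(f,c,.012)[:2],4))
for n in ('carrier','tail_edge','lead_edge'):
  for d in cams.pinpoint('wrist',n)[:2]: print(n,d['score'],world(f,d['uv'],0)[:2])
E
```

```text
lens [0.56447222 0.07995143]
(230, 385) [0.5982 0.0476]
(415, 98) [0.4906 0.1077]
(213, 95) [0.4925 0.0431]
(628, 90) [0.4845 0.1762]
(580, 385) [0.5925 0.1831]
(222, 200) [0.5263 0.0456]
tail_edge 0.84 [0.48558858 0.1075074 ]
```

apply_moves(
  steps=[
    [-0.2,0,0,0],
    [-0.4,0,0,0],
    [-0.4,0,0.05,0],
    [-0.4,0,0.1,0],
    [-0.4,0,0.1,0],
    [-0.4,0,0.1,0],
    [-0.4,0,0.1,0],
    [-0.4,0,0.1,0],
    [-0.4,0,0.1,0],
    [-0.4,0,0.1,0],
  ],
)

```text
clock: 9.7
position: [0.5718, 0.08, 0.0143]
tool_rot: [3.142, 0.0, -3.095]
force: [-0.9, -0.8, -0.7]
grip_width: 0.0444
```

apply_moves(
  steps=[
    [0,0,0,0],
    [0,0,0,0],
    [0,0,0,0],
    [0,0,0,0],
    [0,0,0,0],
    [0,0,-1,0],
    [0,0,-3,0],
    [0,0,-5,0],
    [0,0,-8,0],
    [0,0,-10,0],
  ],
  claw=0.25,
)

```text
clock: 10.53
position: [0.572, 0.0805, 0.1171]
tool_rot: [3.141, 0.001, -3.095]
force: [-0.6, 0.6, 1.6]
grip_width: 0.0641
```

```bash
python3 - <<'E'
from h import *
s=telemetry.observe(); print(s['position'],s['force'],s['grip_width'],np.round(s['qpos'],2))
f=grab('wrist','w5.png')
for n,z in (('carrier',0),('tail_edge',0),('lens',.003)):
  for d in cams.pinpoint('wrist',n)[:4]: print(n,round(d['score'],2),d['uv'],world(f,d['uv'],z)[:2])
to(.4005,.171,.07,np.pi/2)
f=grab('top')
for d in cams.pinpoint('top','lens')[:6]: print(d['score'],d['uv'],world(f,d['uv'],.003)[:2])
E
```

```text
[0.57198832 0.08054001 0.11711384] [-0.5532605   0.60016943  1.62823345] 0.06412282334063443 [ 0.46  0.85 -1.1   1.79  0.86  1.07  0.66]
carrier 0.56 [369.8, 191.3] [0.5418963  0.11055835]
tail_edge 0.63 [371.7, 93.7] [0.4861924 0.1073356]
lens 0.95 [315.4, 230.9] [0.56719198 0.07891469]
shift [16.71  9.9   4.49] turn -1.525 yaw0 -3.096
0.75 [346.6, 232.0] [0.54385043 0.10718226]
0.65 [263.3, 265.2] [0.45938733 0.3117915 ]
0.59 [320.3, 291.1] [0.39760129 0.17011474]
0.56 [294.1, 288.5] [0.40306692 0.23470805]
```

apply_moves(
  steps=[
    [1.5,1,0,0.12],
    [3.2,2,0,0.24],
    [5,3,0,0.36],
    [7,4.2,0,0.48],
    [9,5.4,0,0.6],
    [11,6.6,0,0.72],
    [13,7.8,0,0.84],
    [15,9,0,0.96],
    [16.7,9.9,0,1.08],
    [16.7,9.9,0,1.2],
  ],
  claw=0,
)

```text
clock: 11.67
position: [0.3973, 0.1724, 0.1139]
tool_rot: [-3.14, -0.0, 1.985]
force: [0.9, 1.5, -0.6]
grip_width: 0.0851
```

```bash
python3 - <<'E'
from h import *
s=telemetry.observe(); print(s['position'],s['force'],s['grip_width'],np.round(s['qpos'],2))
to(.4005,.1705,.0125,np.pi/2)
E
```

```text
[0.39725596 0.17241749 0.11394864] [ 0.89354225  1.50463408 -0.59110719] 0.08512555300787715 [ 0.15  0.56 -0.9   2.16  0.67  0.74 -0.78]
shift [-0.31  0.22 10.14] turn 0.415 yaw0 1.985
```

apply_moves(
  steps=[
    [-0.1,0.05,1,0.12],
    [-0.2,0.1,2,0.24],
    [-0.3,0.2,3,0.36],
    [-0.3,0.2,4,0.415],
    [-0.3,0.2,6,0.415],
    [-0.3,0.2,7.5,0.415],
    [-0.3,0.2,9,0.415],
    [-0.3,0.2,9.8,0.415],
    [-0.3,0.2,10.1,0.415],
    [-0.3,0.2,10.1,0.415],
  ],
)

```text
clock: 12.5
position: [0.403, 0.1693, 0.0128]
tool_rot: [-3.14, 0.0, 1.573]
force: [-0.0, -0.0, 0.1]
grip_width: 0.0852
```

apply_moves(
  steps=[
    [0,0,0,0],
    [0,0,0,0],
    [0,0,0,0],
    [0,0,0,0],
    [0,0,0,0],
    [0,0,0,0],
    [0,0,0,0],
    [0,0,0,0],
    [0,0,0,0],
    [0,0,0,0],
  ],
  claw=1,
  force=50,
)

```text
clock: 13.33
position: [0.4039, 0.1693, 0.0142]
tool_rot: [3.14, 0.0, 1.573]
force: [-3.4, -2.7, 19.7]
grip_width: 0.0443
```

apply_moves(
  steps=[
    [0,0,-0.2,0],
    [0,0,-0.5,0],
    [0,0,-1,0],
    [0,0,-2,0],
    [0,0,-3.5,0],
    [0,0,-5.5,0],
    [0,0,-7.5,0],
    [0,0,-9.5,0],
    [0,0,-10,0],
    [0,0,-10,0],
  ],
)

```text
clock: 14.17
position: [0.4042, 0.1692, 0.1145]
tool_rot: [3.139, -0.001, 1.572]
force: [0.7, 0.1, -0.7]
grip_width: 0.0438
```

```bash
python3 - <<'E'
from h import *
s=telemetry.observe(); print(s['position'],s['force'],s['grip_width'],np.round(s['qpos'],2))
f=grab('wrist','w6.png')
for n,z in (('lens',.003),('lens',.115)):
  for d in cams.pinpoint('wrist',n)[:4]: print(n,round(d['score'],2),d['uv'],world(f,d['uv'],z)[:2])
c=R.from_euler('z',.05).as_matrix()
t=np.array([.5428,.1101,0])+c@np.array([-27,-32,0])/1e3;print(t)
to(t[0]+.003,t[1],.1,np.pi+.05)
E
```

```text
[0.40419918 0.16920867 0.11446864] [ 0.72185994  0.12103752 -0.67378635] 0.043767115998779575 [ 0.09  0.53 -0.8   2.15  0.6   0.7  -1.12]
lens 0.93 [593.5, 361.4] [0.5892535  0.08590848]
lens 0.88 [318.1, 302.3] [0.40513612 0.12900758]
lens 0.59 [310.3, 135.7] [0.40062607 0.23137584]
lens 0.93 [593.5, 361.4] [0.50782095 0.15289897]
lens 0.88 [318.1, 302.3] [0.40489515 0.17699235]
lens 0.59 [310.3, 135.7] [0.40237393 0.23421853]
[0.51743308 0.07679055 0.        ]
shift [-9.24 11.71  1.26] turn 1.523 yaw0 1.573
```

apply_moves(
  steps=[
    [-0.9,1.2,-0.3,-0.12],
    [-1.9,2.4,-0.5,-0.24],
    [-2.9,3.7,-0.5,-0.36],
    [-3.9,5,-0.5,-0.48],
    [-4.9,6.3,-0.5,-0.6],
    [-5.9,7.6,-0.5,-0.72],
    [-6.9,8.9,-0.5,-0.84],
    [-8,10.2,-0.5,-0.96],
    [-9.2,11.6,-0.5,-1.08],
    [-9.2,11.6,-0.5,-1.2],
  ],
)

```text
clock: 15.15
position: [0.5213, 0.0751, 0.1167]
tool_rot: [-3.141, -0.001, 2.775]
force: [0.7, -1.2, -1.4]
grip_width: 0.0438
```

```bash
python3 - <<'E'
from h import *
s=telemetry.observe(); print(s['position'],s['force'],s['grip_width'],np.round(s['qpos'],2))
to(.5205,.0775,.017,np.pi+.05)
E
```

```text
[0.52128316 0.07513887 0.11669782] [ 0.71495301 -1.21673287 -1.41769211] 0.043823831504626286 [ 0.47  0.75 -1.05  1.92  0.8   0.96  0.23]
shift [0.16 0.19 9.97] turn -0.416 yaw0 2.775
```

apply_moves(
  steps=[
    [0,0,1,-0.12],
    [0,0,2,-0.24],
    [0,0,3.5,-0.36],
    [0,0,5,-0.416],
    [0,0,6.5,-0.416],
    [0,0,8,-0.416],
    [0,0,8.5,-0.416],
    [0,0,8.5,-0.416],
    [0,0,8.5,-0.416],
    [0,0,8.5,-0.416],
  ],
)

```text
clock: 15.98
position: [0.5196, 0.0777, 0.0335]
tool_rot: [3.141, -0.0, -3.094]
force: [0.3, -0.7, -1.6]
grip_width: 0.0436
```

```bash
python3 - <<'E'
from h import *
s=telemetry.observe(); print(s['position'],s['force'],s['grip_width'],np.round(s['qpos'],2))
f=grab('wrist')
for d in cams.pinpoint('wrist','lens')[:4]: print(d['score'],d['uv'],world(f,d['uv'],s['position'][2]-.0112)[:2])
f=grab('top')
for d in cams.pinpoint('top','lens')[:6]: print(d['score'],d['uv'],world(f,d['uv'],.003)[:2])
to(.5205,.0775,.016,np.pi+.05)
E
```

```text
[0.51955326 0.07773712 0.03351838] [ 0.34822446 -0.69684945 -1.61106677] 0.043596589768346204 [ 0.44  0.91 -1.02  1.96  1.02  0.91  0.49]
0.64 [317.1, 295.9] [0.51495471 0.07733461]
0.6 [315.7, 373.2] [0.54840585 0.07832079]
0.83 [292.6, 289.3] [0.40104967 0.23837673]
0.77 [259.4, 264.3] [0.46148274 0.32150207]
0.37 [308.6, 209.3] [0.59908173 0.20177053]
shift [-0.07  0.    1.77] turn -0.003 yaw0 -3.095
```

apply_moves(
  steps=[
    [-0.15,0,0.3,0],
    [-0.15,0,0.7,0],
    [-0.15,0,1.1,0],
    [-0.15,0,1.4,0],
    [-0.15,0,1.6,0],
    [-0.15,0,1.7,0],
    [-0.15,0,1.7,0],
    [-0.15,0,1.7,0],
    [-0.15,0,1.7,0],
    [-0.15,0,1.7,0],
  ],
)

```text
clock: 17.02
position: [0.5212, 0.0776, 0.0164]
tool_rot: [-3.142, 0.0, -3.094]
force: [0.8, 0.3, -0.9]
grip_width: 0.0438
```

apply_moves(
  steps=[
    [0,0,0,0],
    [0,0,0,0],
    [0,0,0,0],
    [0,0,0,0],
    [0,0,0,0],
    [0,0,-1,0],
    [0,0,-3,0],
    [0,0,-5,0],
    [0,0,-8,0],
    [0,0,-10,0],
  ],
  claw=0.25,
)

```text
clock: 17.85
position: [0.5212, 0.0781, 0.119]
tool_rot: [3.141, 0.001, -3.094]
force: [-0.0, 0.3, 1.2]
grip_width: 0.0643
```

```bash
python3 - <<'E'
from h import *
s=telemetry.observe(); print(s['position'],s['force'],s['grip_width'],np.round(s['qpos'],2))
f=grab('wrist','w7.png')
for n,z in (('carrier',0),('tail_edge',0),('lens',.004)):
  for d in cams.pinpoint('wrist',n)[:4]: print(n,round(d['score'],2),d['uv'],world(f,d['uv'],z)[:2])
to(.399,.226,.12,np.pi/2)
E
```

```text
[0.52123428 0.07810522 0.11900664] [-0.02829212  0.32955791  1.17459669] 0.06433216079807318 [ 0.51  0.79 -1.13  1.92  0.86  1.02  0.6 ]
carrier 0.79 [367.9, 274.1] [0.54442993 0.11133228]
tail_edge 0.9 [375.2, 188.5] [0.48950763 0.11145639]
lens 0.74 [605.6, 40.1] [0.40036658 0.23189525]
lens 0.72 [316.8, 227.1] [0.51421527 0.07721623]
lens 0.64 [316.0, 303.0] [0.56420336 0.07903387]
shift [11.52 15.42 -0.3 ] turn -1.524 yaw0 -3.095
```

View pics/w7.png

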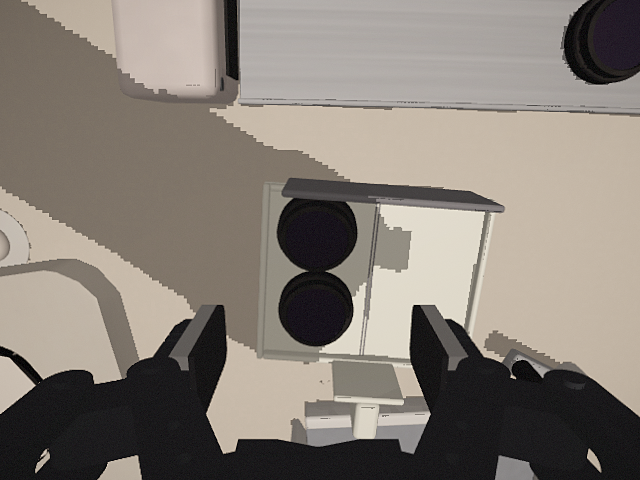

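Two lenses now lie in the left compartment, at about (316,228) and (316,303). The third goes in the other compartment.

apply_moves(
  steps=[
    [1.2,1.6,0,0.12],
    [2.4,3.2,0,0.24],
    [3.6,4.8,0,0.36],
    [4.8,6.6,0,0.48],
    [6,8.4,0,0.6],
    [7.2,10.2,0,0.72],
    [8.4,12,0,0.84],
    [9.8,13.8,0,0.96],
    [11.5,15.8,0,1.08],
    [11.5,15.8,0,1.2],
  ],
  claw=0,
)

```text
clock: 18.88
position: [0.3956, 0.2332, 0.1162]
tool_rot: [-3.141, -0.002, 1.988]
force: [-0.1, 1.1, -0.1]
grip_width: 0.0855
```

```bash
python3 - <<'E'
from h import *
s=telemetry.observe(); print(s['position'],s['force'],s['grip_width'],np.round(s['qpos'],2))
to(.399,.2295,.0135,np.pi/2)
E
```

```text
[0.39560068 0.233191   0.11618857] [-0.1460153   1.10924008 -0.12804992] 0.08545496252969718 [ 0.02  0.59 -0.89  2.09  0.66  0.77 -0.88]
shift [-0.48  0.16 10.27] turn 0.417 yaw0 1.988
```

apply_moves(
  steps=[
    [-0.1,0,1,0.12],
    [-0.2,0,2,0.24],
    [-0.3,0,3,0.36],
    [-0.3,0,4,0.417],
    [-0.3,0,6,0.417],
    [-0.3,0,7.5,0.417],
    [-0.3,0,9,0.417],
    [-0.3,0,9.9,0.417],
    [-0.3,0,10.3,0.417],
    [-0.3,0,10.3,0.417],
  ],
)

```text
clock: 19.72
position: [0.3995, 0.2271, 0.0126]
tool_rot: [-3.14, 0.001, 1.572]
force: [-0.4, -0.2, -0.1]
grip_width: 0.0852
```

apply_moves(
  steps=[
    [0,0,0,0],
    [0,0,0,0],
    [0,0,0,0],
    [0,0,0,0],
    [0,0,0,0],
    [0,0,0,0],
    [0,0,0,0],
    [0,0,0,0],
    [0,0,0,0],
    [0,0,0,0],
  ],
  claw=1,
  force=50,
)

```text
clock: 20.55
position: [0.4005, 0.2273, 0.0142]
tool_rot: [3.14, -0.0, 1.572]
force: [-3.2, -2.5, 18.8]
grip_width: 0.0443
```

apply_moves(
  steps=[
    [0,0,-0.2,0],
    [0,0,-0.5,0],
    [0,0,-1,0],
    [0,0,-2,0],
    [0,0,-3.5,0],
    [0,0,-5.5,0],
    [0,0,-7.5,0],
    [0,0,-9.5,0],
    [0,0,-10,0],
    [0,0,-10,0],
  ],
)

```text
clock: 21.38
position: [0.4007, 0.2274, 0.1149]
tool_rot: [3.139, -0.001, 1.571]
force: [0.4, -0.3, -1.4]
grip_width: 0.044
```

```bash
python3 - <<'E'
from h import *
s=telemetry.observe(); print(s['position'],s['force'],s['grip_width'],np.round(s['qpos'],2))
c=R.from_euler('z',.05).as_matrix()
t=np.array([.5428,.1101,0])+c@np.array([0,33,0])/1e3;print(t)
to(t[0]+.0035,t[1],.12,np.pi+.05)
f=grab('wrist')
for d in cams.pinpoint('wrist','lens')[:4]: print(d['score'],d['uv'],world(f,d['uv'],s['position'][2]-.0112)[:2])
E
```

```text
[0.40074652 0.22735442 0.11489105] [ 0.3750705  -0.26944283 -1.41584048] 0.04396534957821144 [-0.04  0.55 -0.79  2.1   0.6   0.73 -1.22]
[0.54115069 0.14305876 0.        ]
shift [-8.43 14.39 -0.51] turn 1.521 yaw0 1.571
0.93 [419.3, 83.6] [0.43543366 0.30912546]
0.75 [318.3, 299.3] [0.40154684 0.23135415]
0.69 [548.8, 441.8] [0.50046344 0.16516223]
0.65 [476.9, 451.3] [0.46981686 0.1606676 ]
```

apply_moves(
  steps=[
    [-0.9,1.5,-0.3,-0.12],
    [-1.8,3,-0.5,-0.24],
    [-2.7,4.5,-0.5,-0.36],
    [-3.6,6.1,-0.5,-0.48],
    [-4.5,7.8,-0.5,-0.6],
    [-5.4,9.5,-0.5,-0.72],
    [-6.3,11.2,-0.5,-0.84],
    [-7.3,12.9,-0.5,-0.96],
    [-8.4,14.4,-0.5,-1.08],
    [-8.4,14.4,-0.5,-1.2],
  ],
)

```text
clock: 22.32
position: [0.5461, 0.1408, 0.1166]
tool_rot: [-3.14, -0.001, 2.774]
force: [0.0, -0.6, -1.7]
grip_width: 0.0436
```

apply_moves(
  steps=[
    [0,0,1,-0.12],
    [0,0,2,-0.24],
    [0,0,3.5,-0.36],
    [0,0,5,-0.416],
    [0,0,6.5,-0.416],
    [0,0,8,-0.416],
    [0,0,8.5,-0.416],
    [0,0,8.5,-0.416],
    [0,0,8.5,-0.416],
    [0,0,8.5,-0.416],
  ],
)

```text
clock: 23.15
position: [0.5445, 0.1437, 0.034]
tool_rot: [3.141, 0.001, -3.096]
force: [-0.3, 0.3, -0.8]
grip_width: 0.044
```

```bash
python3 - <<'E'
from h import *
s=telemetry.observe(); print(s['position'],s['force'],s['grip_width'],np.round(s['qpos'],2))
f=grab('wrist')
for d in cams.pinpoint('wrist','lens')[:4]: print(d['score'],d['uv'],world(f,d['uv'],s['position'][2]-.0112)[:2])
for n in ('carrier','tail_edge'):
  for d in cams.pinpoint('wrist',n)[:4]: print(n,round(d['score'],2),d['uv'],world(f,d['uv'],0)[:2])
to(.5445,.143,.016,np.pi+.05)
E
```

```text
[0.54446153 0.14367709 0.03398461] [-0.32333531  0.34324042 -0.76510176] 0.044005839214083436 [ 0.3   0.94 -1.01  1.86  1.    0.95  0.43]
0.87 [152.2, 212.6] [0.51025644 0.08214666]
0.63 [170.9, 324.3] [0.55440358 0.08684346]
0.52 [248.8, 154.4] [0.48803943 0.11713163]
carrier 0.98 [245.9, 285.4] [0.54574016 0.11249237]
carrier 0.65 [166.6, 324.2] [0.56596014 0.07690726]
tail_edge 0.97 [245.3, 156.3] [0.49051812 0.11222056]
shift [-0.   -0.04  1.79] turn -0.004 yaw0 -3.096
```

apply_moves(
  steps=[
    [0,0,0.3,0],
    [0,0,0.7,0],
    [0,0,1.1,0],
    [0,0,1.4,0],
    [0,0,1.6,0],
    [0,0,1.75,0],
    [0,0,1.75,0],
    [0,0,1.75,0],
    [0,0,1.75,0],
    [0,0,1.75,0],
  ],
)

```text
clock: 24.18
position: [0.5442, 0.1434, 0.0158]
tool_rot: [3.142, 0.0, -3.095]
force: [0.0, 0.6, -0.8]
grip_width: 0.044
```

apply_moves(
  steps=[
    [0,0,0,0],
    [0,0,0,0],
    [0,0,0,0],
    [0,0,0,0],
    [0,0,0,0],
    [0,0,-1,0],
    [0,0,-3,0],
    [0,0,-6,0],
    [0,0,-10,0],
    [0,0,-13,0],
  ],
  claw=0.3,
)

```text
clock: 25.02
position: [0.5439, 0.144, 0.1489]
tool_rot: [3.141, 0.001, -3.094]
force: [0.3, 0.1, -0.2]
grip_width: 0.0598
```

```bash
python3 - <<'E'
from h import *
s=telemetry.observe(); print(s['position'],s['force'],s['grip_width'],np.round(s['qpos'],2))
f=grab('wrist','w8.png')
for n,z in (('carrier',0),('tail_edge',0),('lead_edge',0),('tab',.045),('lens',.004),('latch_peg',.058),('bay',0)):
  for d in cams.pinpoint('wrist',n)[:4]: print(n,round(d['score'],2),np.round(d['uv']),np.round(world(f,d['uv'],z)[:2],4))
E
```

```text
[0.54389745 0.1439802  0.1489221 ] [ 0.33715569  0.12899731 -0.16636544] 0.05979010234539135 [ 0.38  0.8  -1.14  1.81  0.82  1.1   0.56]
carrier 0.77 [271. 227.] [0.5461 0.1117]
carrier 0.47 [269. 305.] [0.6045 0.1111]
tail_edge 0.67 [273. 145.] [0.4907 0.1121]
lead_edge 0.89 [270. 304.] [0.6036 0.1122]
tab 0.81 [260. 350.] [0.6162 0.1109]
lens 0.89 [220. 251.] [0.5641 0.077 ]
lens 0.64 [319. 222.] [0.5405 0.1448]
lens 0.57 [218. 179.] [0.5145 0.0764]
lens 0.55 [592. 111.] [0.4594 0.3161]
latch_peg 0.29 [268. 230.] [0.5341 0.116 ]
bay 0.6 [333. 345.] [0.635  0.1595]
bay 0.33 [413. 323.] [0.6139 0.2177]
```

View pics/w8.png

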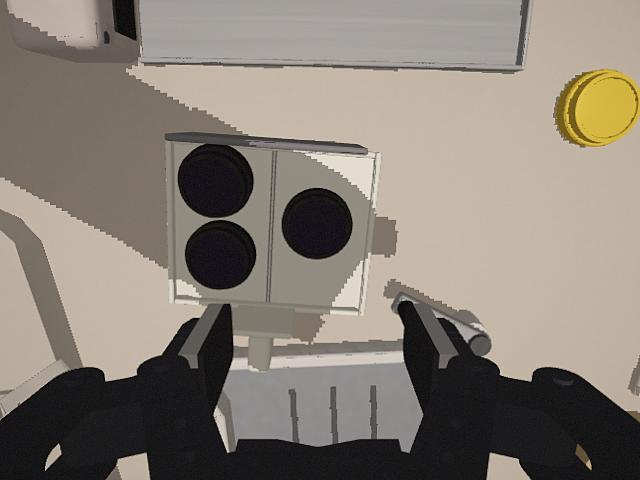

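```bash
python3 - <<'E'
import cv2
i=cv2.imread('pics/w8.png')[120:320,155:395]; i=cv2.convertScaleAbs(i,alpha=1.6,beta=25)
cv2.imwrite('pics/w8c.png',cv2.resize(i,(720,600),interpolation=cv2.INTER_CUBIC))
E
```

```text
(no output)
```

View pics/w8c.png

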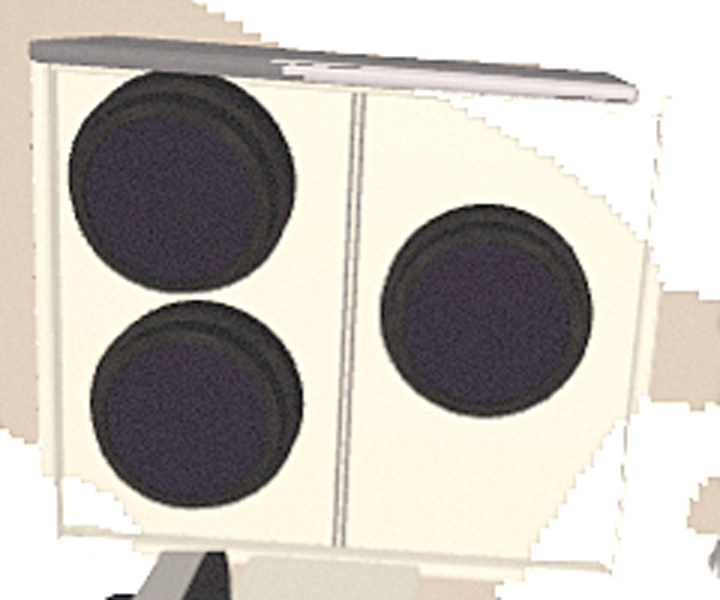

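```bash
python3 - <<'E'
from h import *
to(.5205,.0768,.05)
E
```

```text
shift [ 2.63 -6.53  9.51] turn 0.0 yaw0 -3.095
```

apply_moves(
  steps=[
    [0.6,-1.6,1,0],
    [1.3,-3.3,2,0],
    [2,-5,3.5,0],
    [2.6,-6.5,5,0],
    [2.6,-6.5,6.5,0],
    [2.6,-6.5,7.5,0],
    [2.6,-6.5,8,0],
    [2.6,-6.5,8,0],
    [2.6,-6.5,8,0],
    [2.6,-6.5,8,0],
  ],
  claw=0.36,
)

```text
clock: 26.25
position: [0.5214, 0.0779, 0.0664]
tool_rot: [3.141, 0.001, -3.095]
force: [0.1, 0.5, -0.3]
grip_width: 0.0549
```

```bash
python3 - <<'E'
from h import *
s=telemetry.observe(); print(s['grip_width'])
f=grab('wrist','w9.png')
for d in cams.pinpoint('wrist','lens')[:4]: print(d['score'],d['uv'],world(f,d['uv'],.004)[:2])
to(.5205,.0768,.016)
E
```

```text
0.054924386434972786
0.88 [446.4, 302.4] [0.53840591 0.14466476]
0.85 [316.8, 344.0] [0.56499859 0.07949896]
0.77 [315.0, 252.4] [0.51484538 0.07632065]
shift [ 0.1  -0.08  5.04] turn 0.0 yaw0 -3.095
```

apply_moves(
  steps=[
    [0.1,-0.1,1,0],
    [0.1,-0.1,2,0],
    [0.1,-0.1,3,0],
    [0.1,-0.1,4,0],
    [0.1,-0.1,4.5,0],
    [0.1,-0.1,4.8,0],
    [0.1,-0.1,4.95,0],
    [0.1,-0.1,4.95,0],
    [0.1,-0.1,4.95,0],
    [0.1,-0.1,4.95,0],
  ],
)

```text
clock: 27.18
position: [0.5204, 0.0762, 0.0166]
tool_rot: [3.142, 0.0, -3.095]
force: [0.0, 0.2, 0.1]
grip_width: 0.0547
```

apply_moves(
  steps=[
    [0,0,0,0],
    [0,0,0,0],
    [0,0,0,0],
    [0,0,0,0],
    [0,0,-0.1,0],
    [0,0,-0.2,0],
    [-0.2,0,-0.2,0],
    [-0.4,0,-0.2,0],
    [-0.5,0,-0.2,0],
    [-0.5,0,-0.1,0],
  ],
  claw=1,
  force=30,
)

```text
clock: 28.02
position: [0.5255, 0.0764, 0.0173]
tool_rot: [3.142, 0.0, -3.096]
force: [-0.7, -0.3, -1.4]
grip_width: 0.0452
```

apply_moves(
  steps=[
    [0,0,0,0],
    [0,0,0,0],
    [0,0,0,0],
    [0,0,0,0],
    [0,0,-1,0],
    [0,0,-3,0],
    [0,0,-6,0],
    [0,0,-9,0],
    [0,0,-12,0],
    [0,0,-13,0],
  ],
  claw=0.36,
)

```text
clock: 28.85
position: [0.5261, 0.0773, 0.1516]
tool_rot: [3.141, 0.004, -3.095]
force: [0.2, 0.6, 0.9]
grip_width: 0.0546
```

```bash
python3 - <<'E'
from h import *
s=telemetry.observe(); print(s['grip_width'])
f=grab('wrist','w10.png')
for n,z in (('carrier',0),('tail_edge',0),('lead_edge',0),('tab',.045),('lens',.004)):
  for d in cams.pinpoint('wrist',n)[:4]: print(n,round(d['score'],2),np.round(d['uv']),np.round(world(f,d['uv'],z)[:2],4))
i=cv2.convertScaleAbs(f['color'][:,:,::-1],alpha=1.5,beta=25)
cv2.imwrite('pics/w10b.png',i)
E
```

```text
0.05456328206195489
carrier 0.6 [364. 254.] [0.5462 0.1113]
carrier 0.3 [316. 216.] [0.5206 0.0759]
tail_edge 0.74 [370. 172.] [0.4886 0.111 ]
lead_edge 0.64 [358. 327.] [0.6032 0.1105]
tab 0.83 [362. 374.] [0.6147 0.1103]
lens 0.89 [412. 250.] [0.5405 0.1442]
lens 0.74 [316. 214.] [0.5184 0.0755]
lens 0.64 [314. 282.] [0.5675 0.0761]
```

View pics/w10b.png

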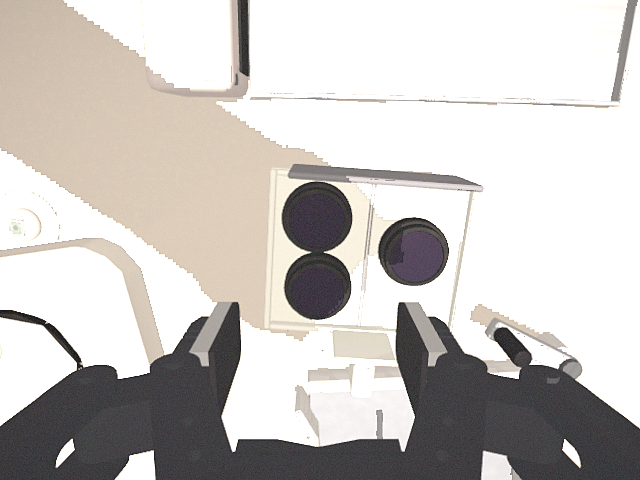

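```bash
python3 - <<'E'
from h import *
f=grab('wrist'); print('peg',world(f,(522,353),.064)[:2],'pivot',world(f,(570,368),.034)[:2])
for d in cams.pinpoint('wrist','latch_peg')[:2]: print(d['score'],d['uv'],world(f,d['uv'],.058)[:2])
to(.592,.163,.12,np.pi)
b=np.array([.633,.159]);a=.095
pv=b+R.from_euler('z',a).as_matrix()[:2,:2]@[-.012,.098];print('pivot',pv)
for t in (1.04,.7,.4,.1,-.2,1.57): print(t,pv+.056*np.array([np.cos(np.pi+a+t),np.sin(np.pi+a+t)]))
E
```

```text
peg [0.57958578 0.19805233] pivot [0.60580942 0.24929905]
0.73 [525.3, 359.2] [0.58691509 0.20413104]
shift [-7.12  8.34  2.65] turn 0.046 yaw0 -3.095
pivot [0.61175811 0.25541982]
1.04 [0.58811869 0.20465391]
0.7 [0.57254216 0.21544346]
0.4 [0.56247986 0.22881805]
0.1 [0.55681944 0.2445689 ]
-0.2 [0.55606652 0.26128902]
1.57 [0.61702571 0.19966812]
```

apply_moves(
  steps=[
    [-1.7,2,0.5,0],
    [-3.4,4,1,0],
    [-5.1,6,1.5,0.046],
    [-6.8,8.3,2,0.046],
    [-6.8,8.6,4,0.046],
    [-6.8,8.6,6,0.046],
    [-6.8,8.6,8,0.046],
    [-6.8,8.6,9.5,0.046],
    [-6.8,8.6,10.5,0.046],
    [-6.8,8.6,10.5,0.046],
  ],
  claw=1,
)

```text
clock: 30.08
position: [0.5882, 0.1652, 0.0402]
tool_rot: [-3.141, -0.003, -3.141]
force: [-0.0, -0.6, -1.2]
grip_width: -0.0
```

```bash
python3 - <<'E'
from h import *
s=telemetry.observe(); print(s['position'],s['tool_rot'],s['force'],s['grip_width'])
E
```

```text
[0.58822853 0.16516608 0.0402343 ] [-3.14100852e+00 -2.64644960e-03 -3.14127641e+00] [-0.01973125 -0.59550601 -1.17535143] -3.844065705868158e-05
```

apply_moves(
  steps=[
    [0.2,0.8,0,0],
    [0.5,1.6,0,0],
    [0.9,2.3,0,0],
    [1.3,3,0,0],
    [1.9,3.7,0,0],
    [2.5,4.4,0,0],
    [2.8,5.2,0,0],
    [3.1,6,0,0],
    [3.2,6.9,0,0],
    [3.2,7.7,0,0],
  ],
)

```text
clock: 30.92
position: [0.5571, 0.244, 0.0428]
tool_rot: [3.141, 0.001, -3.141]
force: [-0.4, -1.4, 1.1]
grip_width: 0.0002
```

apply_moves(
  steps=[
    [0,0,0,0],
    [0,-0.4,0,0],
    [0,-1,-1,0],
    [0,-2,-3,0],
    [0,-4,-6,0],
    [0.5,-6.5,-9,0],
    [1,-9,-12,0],
    [2,-11.5,-15,0],
    [2,-13,-16,0],
    [2,-13,-16,0],
  ],
)

```text
clock: 31.75
position: [0.5383, 0.1082, 0.2051]
tool_rot: [-3.14, 0.003, 3.137]
force: [0.1, -0.7, -0.2]
grip_width: -0.0003
```

```bash
python3 - <<'E'
from h import *
s=telemetry.observe(); print(s['position'],s['tool_rot'],s['force'])
f=grab('wrist','w11.png')
for n,z in (('carrier',0),('tail_edge',0),('lead_edge',0),('tab',.045),('bay',0),('latch_peg',.058)):
  for d in cams.pinpoint('wrist',n)[:3]: print(n,round(d['score'],2),np.round(d['uv']),np.round(world(f,d['uv'],z)[:2],4))
E
```

```text
[0.53825447 0.10816576 0.20506363] [-3.13964837  0.00342537  3.13656246] [ 0.11161205 -0.66043008 -0.20540377]
carrier 0.73 [321. 216.] [0.5437 0.1103]
carrier 0.32 [322. 287.] [0.6054 0.1111]
tail_edge 0.94 [322. 148.] [0.4892 0.1113]
lead_edge 0.66 [320. 288.] [0.6063 0.109 ]
bay 0.57 [376. 318.] [0.6353 0.1583]
latch_peg 0.92 [543. 248.] [0.5551 0.2653]
```

View pics/w11.png

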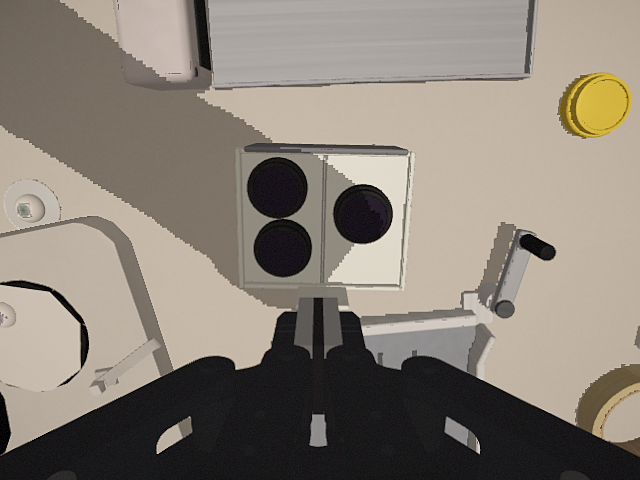

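The latch bar now points away from the bay (peg about (540,246)) and the carrier is undisturbed. Next I get the precise carrier and bay poses.

```bash
python3 - <<'E'
from h import *
f=grab('wrist')
W=lambda u,v,z: world(f,(u,v),z)[:2]
c=[W(237,150,.012),W(412,152,.012),W(241,289,.012),W(404,291,.012)]
print(np.round(c,4),np.mean(c,0))
print('sill',W(366,324,.018),W(473,312,.018))
g=grab('top','top2.png')
for n,z in (('carrier',0),('tail_edge',0),('lead_edge',0),('tab',.045),('bay',0)):
  for d in cams.pinpoint('top',n)[:2]: print(n,round(d['score'],2),np.round(d['uv'],1),np.round(world(g,d['uv'],z)[:2],4))
# sill edge in top picture: fit bright front edge
import cv2
gr=cv2.cvtColor(g['color'],cv2.COLOR_RGB2GRAY).astype(float)
pts=[]
for u in list(range(300,338)):
    col=gr[188:202,u]; pts.append((u,188+np.argmax(col)))
pts=np.array(pts); 
w=np.array([world(g,p,.018)[:2] for p in pts]); k=np.polyfit(w[:,1],w[:,0],1); r=w[:,0]-np.polyval(k,w[:,1]); m=abs(r)<.003; k=np.polyfit(w[m,1],w[m,0],1); print('sill mid line: x=',k,'yaw',-np.arctan(k[0]),m.sum())
cv2.imwrite('pics/top2c.png',cv2.resize(g['color'][130:270,250:430][:,:,::-1],(720,560),interpolation=cv2.INTER_CUBIC))
E
```

```text
[[0.4875 0.0525]
 [0.4889 0.1842]
 [0.5992 0.0503]
 [0.6008 0.1842]] [0.54410097 0.11779449]
sill [0.62760294 0.1531435 ] [0.61693013 0.24073763]
tab 0.53 [226.4 289.7] [0.3993 0.3938]
sill mid line: x= [0.04414565 0.62416396] yaw -0.04411700794641163 14
```

View pics/top2c.png

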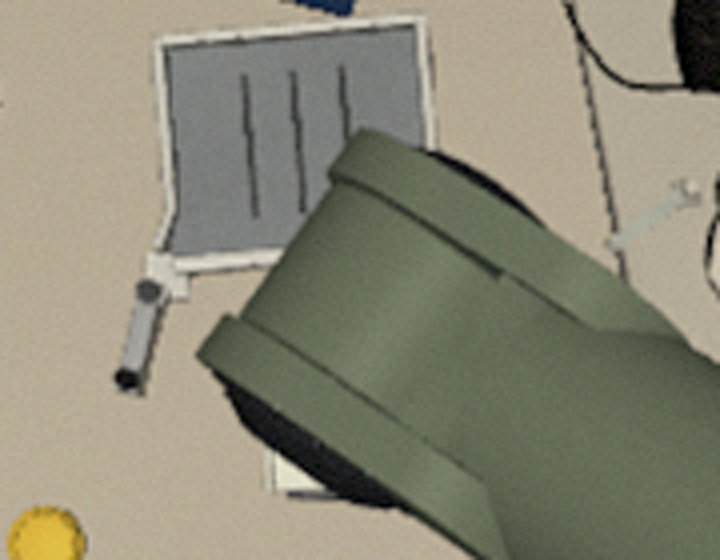

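```bash
python3 - <<'E'
from h import *
f=grab('wrist')
W=lambda u,v,z: np.round(world(f,(u,v),z)[:2],4)
print('rib',W(325,155,.012),W(322,285,.012))
g=grab('top')
T=lambda u,v,z: np.round(world(g,(250+u/4,130+v/4),z)[:2],4)
print('bay back',T(160,40,.03),T(425,20,.03),'sill L front',T(180,272,.018), 'grooves',[ (T(a,b,.013),T(c,d,.013)) for a,b,c,d in [(243,75,256,216),(292,72,304,212)]])
to(.616,.1125,.10,np.pi+.05)
E
```

```text
rib [0.4917 0.1181] [0.5963 0.116 ]
bay back [0.7657 0.2483] [0.7792 0.0867] sill L front [0.6249 0.2347] grooves [(array([0.7482, 0.1981]), array([0.6606, 0.1888])), (array([0.7503, 0.1678]), array([0.6634, 0.1593]))]
shift [-7.89 -0.   10.23] turn -0.05 yaw0 -3.141
```

apply_moves(
  steps=[
    [-2,0,1,0],
    [-4,0,3,0],
    [-6,0,5,-0.05],
    [-7.9,0,6.5,-0.05],
    [-7.9,0,8,-0.05],
    [-7.9,0,9,-0.05],
    [-7.9,0,9,-0.05],
    [-7.9,0,9,-0.05],
    [-7.9,0,9,-0.05],
    [-7.9,0,9,-0.05],
  ],
  claw=0.4,
)

```text
clock: 33.38
position: [0.6163, 0.1125, 0.1134]
tool_rot: [3.142, 0.001, -3.091]
force: [-1.0, -0.5, 0.6]
grip_width: 0.0508
```

```bash
python3 - <<'E'
from h import *
s=telemetry.observe(); print(s['position'],s['tool_rot'],s['qd'].max())
f=grab('wrist','w12.png')
for n,z in (('carrier',0),('tail_edge',0),('lead_edge',0),('tab',.045),('bay',0)):
  for d in cams.pinpoint('wrist',n)[:2]: print(n,round(d['score'],2),np.round(d['uv']),np.round(world(f,d['uv'],z)[:2],4))
E
```

```text
[0.61634373 0.11254946 0.11344873] [ 3.14157886e+00  1.35436869e-03 -3.09143954e+00] 0.004241481051450399
carrier 0.8 [322. 120.] [0.5463 0.1114]
tail_edge 0.77 [327.  13.] [0.4908 0.1111]
tail_edge 0.2 [264. 155.] [0.5673 0.079 ]
lead_edge 0.71 [316. 220.] [0.6044 0.1111]
tab 0.92 [314. 261.] [0.6161 0.1105]
bay 0.61 [389. 269.] [0.6336 0.1576]
```

View pics/w12.png

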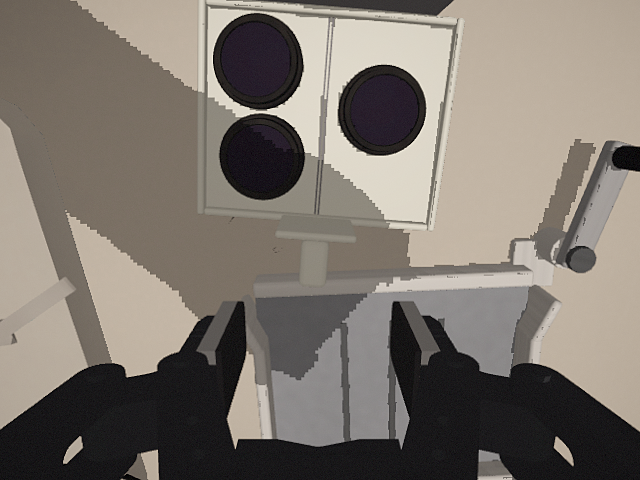

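```bash
python3 - <<'E'
from h import *
f=grab('wrist')
W=lambda u,v,z: np.round(world(f,(u,v),z)[:2],4)
print('tab end',W(313,284,.052),'tab sides',W(300,270,.052),W(327,270,.052),'plate',W(277,234,.052),W(354,238,.052))
print('carrier lead corners',W(201,213,.012),W(432,228,.012),'rib',W(331,18,.012),W(319,214,.012))
print('sill front',W(256,283,.018),W(400,276,.018),W(515,269,.018),'sill ends',W(258,295,.018),W(528,287,.018))
to(.616,.1105,.027,np.pi+.05)
E
```

```text
tab end [0.6256 0.1105] tab sides [0.6185 0.1037] [0.6179 0.1171] plate [0.6007 0.0919] [0.6009 0.1292]
carrier lead corners [0.6007 0.0447] [0.603  0.1778] rib [0.4957 0.1132] [0.598  0.1122]
sill front [0.6395 0.0775] [0.631  0.1609] [0.6235 0.2274] sill ends [0.647  0.0787] [0.6342 0.237 ]
shift [ 0.03 -0.19  8.55] turn 0.0 yaw0 -3.091
```

apply_moves(
  steps=[
    [0,-0.1,1,0.05],
    [0,-0.2,2.5,0.05],
    [0,-0.2,4,0.05],
    [0,-0.2,5.5,0.05],
    [0,-0.2,7,0.05],
    [0,-0.2,8,0.05],
    [0,-0.2,8.6,0.05],
    [0,-0.2,8.6,0.05],
    [0,-0.2,8.6,0.05],
    [0,-0.2,8.6,0.05],
  ],
)

```text
clock: 34.57
position: [0.6166, 0.1107, 0.0269]
tool_rot: [3.141, 0.001, -3.141]
force: [-0.1, 0.3, -0.4]
grip_width: 0.0512
```

apply_moves(
  steps=[
    [0,0,0,0],
    [0,0,0,0],
    [0,0,0,0],
    [0,0,0,0],
    [0,0,0,0],
    [0,0,0,0],
    [0,0,0,0],
    [0,0,0,0],
    [0,0,0,0],
    [0,0,0,0],
  ],
  claw=1,
  force=80,
)

```text
clock: 35.4
position: [0.6167, 0.1107, 0.027]
tool_rot: [3.141, 0.001, -3.141]
force: [-0.7, -0.7, 6.3]
grip_width: 0.0123
```

```bash
python3 - <<'E'
from h import *
s=telemetry.observe(); print(s['position'],s['tool_rot'],s['force'],s['grip_width'])
f=grab('wrist')
for n,z in (('carrier',0),('tail_edge',0),('lead_edge',0)):
  for d in cams.pinpoint('wrist',n)[:1]: print(n,round(d['score'],2),np.round(d['uv']),np.round(world(f,d['uv'],z)[:2],4))
E
```

```text
[0.61665321 0.11068785 0.02695092] [ 3.14132638e+00  1.01528654e-03 -3.14138459e+00] [-0.69988578 -0.72355985  6.32143304] 0.012332014410672306
carrier 0.65 [318. 120.] [0.5475 0.111 ]
lead_edge 0.97 [319. 265.] [0.6049 0.1111]
```

apply_moves(
  steps=[
    [0,0,-0.3,0],
    [0.1,0,-0.6,0],
    [0.2,0,-0.9,0],
    [0.3,0,-1.2,0],
    [0.4,0,-1.5,0],
    [0.5,0,-1.8,0],
    [0.6,0,-2.1,0],
    [0.7,0,-2.4,0],
    [0.7,0,-2.6,0],
    [0.7,0,-2.6,0],
  ],
)

```text
clock: 36.43
position: [0.6094, 0.1105, 0.0528]
tool_rot: [3.141, 0.001, -3.141]
force: [-0.2, -0.8, -6.1]
grip_width: 0.0129
```

```bash
python3 - <<'E'
from h import *
s=telemetry.observe(); print(s['position'],s['tool_rot'],s['force'],s['grip_width'])
f=grab('wrist')
for n,z in (('carrier',0.012),('tail_edge',0),('lead_edge',0.023)):
  for d in cams.pinpoint('wrist',n)[:1]: print(n,round(d['score'],2),np.round(d['uv']),np.round(world(f,d['uv'],z)[:2],4))
to(.621,.156,.053,np.pi+.1)
E
```

```text
[0.60944599 0.11052881 0.05280827] [ 3.14148782e+00  5.65357453e-04 -3.14144230e+00] [-0.16413446 -0.83597201 -6.11117537] 0.012946387708274052
carrier 0.8 [319. 120.] [0.5399 0.1111]
lead_edge 0.78 [320. 265.] [0.5984 0.1115]
shift [-1.18  4.55 -0.08] turn -0.1 yaw0 -3.141
```

```bash
python3 - <<'E'
from h import *
f=grab('wrist'); s=telemetry.observe(); p=s['position']
g=p+np.array([0,0,.019]) # grip point = carrier (70,0,45)
for th in (0,.05,.1,.15,.2):
    Rr=R.from_euler('y',-th).as_matrix()
    P=lambda q: g+Rr@(np.array(q)/1e3-[.070,0,.045])
    print(th,'origin',np.round(pix(f,P((0,0,0)))),'lead',np.round(pix(f,P((57,0,0)))),'taildz',P((-57,0,0))[2],'ribtail',np.round(pix(f,P((-53,0,12)))),'leadwalltop',np.round(pix(f,P((57,0,12)))), 'cornerL',np.round(pix(f,P((57,-69,12)))))
cv2.imwrite('pics/w13.png',f['color'][:,:,::-1])
E
```

```text
0 origin [317. 118.] lead [317. 263.] taildz 0.02614545711936228 ribtail [317. -55.] leadwalltop [317. 273.] cornerL [138. 273.]
0.05 origin [317. 124.] lead [317. 268.] taildz 0.019854340904212647 ribtail [317. -42.] leadwalltop [317. 276.] cornerL [139. 276.]
0.1 origin [317. 131.] lead [317. 273.] taildz 0.013691425767703942 ribtail [317. -29.] leadwalltop [317. 280.] cornerL [140. 280.]
0.15 origin [317. 138.] lead [317. 278.] taildz 0.0076721157880932644 ribtail [317. -16.] leadwalltop [317. 284.] cornerL [141. 284.]
0.2 origin [317. 145.] lead [317. 283.] taildz 0.0018114561055336265 ribtail [317.  -3.] leadwalltop [317. 288.] cornerL [142. 287.]
```

View pics/w13.png

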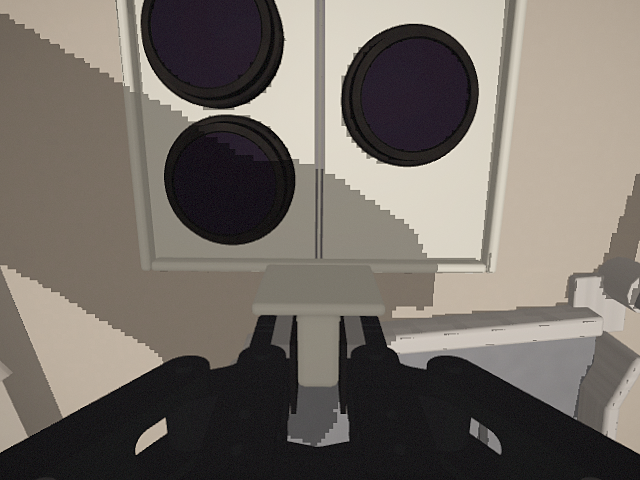

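The carrier came up level: the 80 N pads held its pitch, so its tail is about 26 mm off the bench. I'll set it straight back down, slide it flat into line with the bay, then regrip with the lowest force so it can pivot on its tail.

apply_moves(
  steps=[
    [0,0,0.5,0],
    [0,0,1,0],
    [0,0,1.5,0],
    [0,0,2,0],
    [0,0,2.3,0],
    [0,0,2.5,0],
    [0,0,2.6,0],
    [0,0,2.6,0],
    [0,0,2.6,0],
    [0,0,2.6,0],
  ],
)

```text
clock: 37.52
position: [0.6093, 0.1106, 0.027]
tool_rot: [-3.141, 0.0, -3.141]
force: [-4.3, -1.6, 6.7]
grip_width: 0.0127
```

apply_moves(
  steps=[
    [0,0.4,0,-0.01],
    [-0.2,0.9,0,-0.02],
    [-0.4,1.4,0,-0.03],
    [-0.6,1.9,0,-0.04],
    [-0.8,2.4,0,-0.05],
    [-1,2.9,0,-0.06],
    [-1.3,3.4,0,-0.07],
    [-1.6,3.9,0,-0.08],
    [-1.9,4.4,0,-0.09],
    [-2.1,4.6,0,-0.1],
  ],
)

```text
clock: 38.35
position: [0.6305, 0.1572, 0.0269]
tool_rot: [3.142, 0.0, -3.041]
force: [-4.8, -3.5, 9.5]
grip_width: 0.0123
```

apply_moves(
  steps=[
    [0,0,0,0],
    [0,0,0,0],
    [0,0,0,0],
    [0,0,0,0],
    [0,0,0,0],
    [0,0,-1,0],
    [0,0,-2.5,0],
    [0,0,-4,0],
    [0,0,-7,0],
    [0,0,-7,0],
  ],
  claw=0.5,
  force=20,
)

```text
clock: 39.18
position: [0.6321, 0.1579, 0.1028]
tool_rot: [3.14, 0.006, -3.041]
force: [0.0, 0.3, 0.5]
grip_width: 0.0424
```

```bash
python3 - <<'E'
from h import *
s=telemetry.observe(); print(s['position'],s['tool_rot'],s['force'],s['grip_width'])
f=grab('wrist','w14.png')
for n,z in (('carrier',0),('tail_edge',0),('lead_edge',0),('tab',.045),('bay',0)):
  for d in cams.pinpoint('wrist',n)[:2]: print(n,round(d['score'],2),np.round(d['uv']),np.round(world(f,d['uv'],z)[:2],4))
E
```

```text
[0.63209904 0.15791586 0.10281966] [ 3.13974446  0.00611622 -3.04144886] [0.03715552 0.27837991 0.50252972] 0.0424329181792153
carrier 0.59 [319. 116.] [0.5609 0.1516]
tail_edge 0.82 [316.   1.] [0.5048 0.1447]
lead_edge 0.59 [319. 220.] [0.6181 0.1576]
tab 0.72 [317. 262.] [0.6295 0.1572]
```

View pics/w14.png

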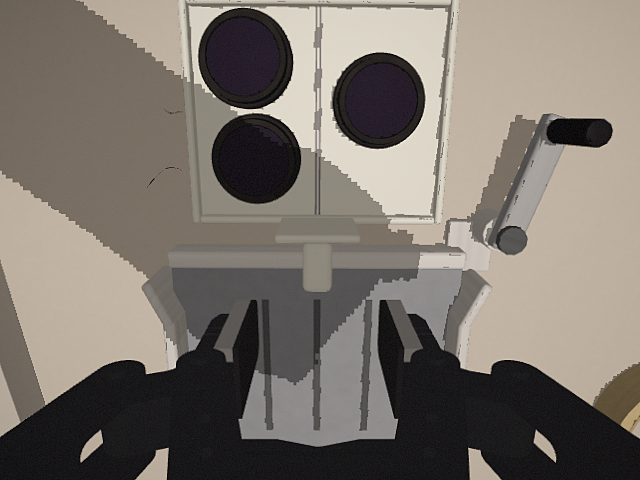

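Carrier now lies flat and in line with the bay: rib, tab and the bay's middle groove are all near column 317. I'll regrip higher and farther out on the tab at 20 N, and test with a small lift.

apply_moves(
  steps=[
    [-0.4,0,1,0],
    [-0.4,0,2,0],
    [-0.4,0,3,0],
    [-0.4,0,4,0],
    [-0.4,0,5,0],
    [-0.4,0,5.6,0],
    [-0.4,0,5.9,0],
    [-0.4,0,5.9,0],
    [-0.4,0,5.9,0],
    [-0.4,0,5.9,0],
  ],
)

```text
clock: 40.32
position: [0.6345, 0.157, 0.0378]
tool_rot: [3.141, 0.001, -3.041]
force: [-0.2, 0.1, 0.1]
grip_width: 0.0425
```

apply_moves(
  steps=[
    [0,0,0,0],
    [0,0,0,0],
    [0,0,0,0],
    [0,0,0,0],
    [0,0,0,0],
    [0,0,0,0],
    [0,0,0,0],
    [0,0,0,0],
    [0,0,0,0],
    [0,0,0,0],
  ],
  claw=1,
  force=20,
)

```text
clock: 41.15
position: [0.6345, 0.157, 0.0378]
tool_rot: [3.141, 0.001, -3.042]
force: [-0.5, 0.1, 6.0]
grip_width: 0.0129
```

```bash
cat >> h.py <<'E'
def tilt(gx,gz):
    """best pitch from carrier/lead_edge pixels, given grip point (mm, carrier) at TCP+? """
    s=telemetry.observe(); f=grab('wrist'); p=np.array(s['position']); yaw=np.array(s['tool_rot'])[2]+np.pi
    print('pos',np.round(p,4),'F',np.round(s['force'],1),'w',s['grip_width'])
    for n,q in (('carrier',(0,0,0)),('lead_edge',(57,0,0)),('tail_edge',(-57,0,0)),('tab',(70,0,45))):
        D=cams.pinpoint('wrist',n)
        if not D: continue
        row=[]
        for th in (0,.05,.1,.15,.2,.25):
            P=p+R.from_euler('z',yaw).as_matrix()@R.from_euler('y',-th).as_matrix()@((np.array(q)-[gx,0,gz])/1e3)
            row.append(int(pix(f,P)[1]))
        print(n,round(D[0]['score'],2),np.round(D[0]['uv']),'rows for pitch 0..0.25',row)
E
python3 - <<'E'
from h import *
tilt(74,38)
E
```

```text
pos [0.6345 0.157  0.0378] F [-0.5  0.1  6. ] w 0.012879721103519053
carrier 0.73 [318. 110.] rows for pitch 0..0.25 [107, 113, 118, 124, 130, 136]
lead_edge 0.92 [319. 246.] rows for pitch 0..0.25 [245, 249, 253, 257, 261, 265]
tail_edge 0.72 [241. 163.] rows for pitch 0..0.25 [-53, -41, -28, -16, -3, 8]
tab 0.77 [319. 319.] rows for pitch 0..0.25 [317, 316, 315, 314, 313, 312]
```

apply_moves(
  steps=[
    [0,0,-0.1,0],
    [0,0,-0.2,0],
    [0,0,-0.3,0],
    [0,0,-0.4,0],
    [0,0,-0.5,0],
    [0,0,-0.5,0],
    [0,0,-0.5,0],
    [0,0,-0.5,0],
    [0,0,-0.5,0],
    [0,0,-0.5,0],
  ],
)

```text
clock: 42.23
position: [0.6343, 0.1568, 0.0423]
tool_rot: [-3.142, -0.0, -3.041]
force: [-0.0, -0.1, -3.3]
grip_width: 0.0133
```

```bash
python3 - <<'E'
from h import *
tilt(74,38)
E
```

```text
pos [0.6343 0.1568 0.0423] F [-0.  -0.1 -3.3] w 0.01333219379437291
carrier 0.6 [318. 113.] rows for pitch 0..0.25 [107, 113, 118, 124, 130, 136]
lead_edge 0.66 [316. 252.] rows for pitch 0..0.25 [245, 249, 253, 257, 261, 265]
tab 0.68 [321. 317.] rows for pitch 0..0.25 [317, 316, 315, 314, 313, 312]
```

Pitch follows the lift and the force is about half the weight, so the tail is on the bench. Continuing.

apply_moves(
  steps=[
    [0,0,-0.15,0],
    [0.05,0,-0.3,0],
    [0.1,0,-0.45,0],
    [0.15,0,-0.6,0],
    [0.2,0,-0.75,0],
    [0.25,0,-0.9,0],
    [0.3,0,-1,0],
    [0.3,0,-1,0],
    [0.3,0,-1,0],
    [0.3,0,-1,0],
  ],
)

```text
clock: 43.32
position: [0.6314, 0.1566, 0.0523]
tool_rot: [3.142, 0.0, -3.042]
force: [-0.5, 0.2, -2.9]
grip_width: 0.0132
```

```bash
python3 - <<'E'
from h import *
tilt(74,38)
E
```

```text
pos [0.6314 0.1566 0.0523] F [-0.5  0.2 -2.9] w 0.013201769072848979
carrier 0.86 [317. 125.] rows for pitch 0..0.25 [107, 113, 118, 124, 130, 136]
tab 0.82 [319. 318.] rows for pitch 0..0.25 [317, 316, 315, 314, 313, 312]
```

apply_moves(
  steps=[
    [0,0,-0.15,0],
    [0.05,0,-0.3,0],
    [0.1,0,-0.45,0],
    [0.15,0,-0.6,0],
    [0.2,0,-0.75,0],
    [0.25,0,-0.9,0],
    [0.3,0,-1,0],
    [0.3,0,-1,0],
    [0.3,0,-1,0],
    [0.3,0,-1,0],
  ],
)

```text
clock: 44.4
position: [0.6284, 0.1563, 0.0624]
tool_rot: [3.141, 0.0, -3.041]
force: [0.3, 0.9, -3.3]
grip_width: 0.0136
```

```bash
python3 - <<'E'
from h import *
tilt(74,38)
E
```

```text
pos [0.6284 0.1563 0.0624] F [ 0.3  0.9 -3.3] w 0.013552889536204751
carrier 0.93 [318. 136.] rows for pitch 0..0.25 [107, 113, 118, 124, 130, 136]
lead_edge 0.57 [317. 267.] rows for pitch 0..0.25 [245, 249, 253, 257, 261, 265]
tail_edge 0.8 [314.   1.] rows for pitch 0..0.25 [-53, -41, -28, -16, -3, 8]
tab 0.7 [319. 323.] rows for pitch 0..0.25 [317, 316, 315, 314, 313, 312]
```

apply_moves(
  steps=[
    [0,0,-0.1,0],
    [-0.3,0,-0.1,0],
    [-0.6,0,-0.1,0],
    [-0.9,0,-0.1,0],
    [-1.2,0,-0.1,0],
    [-1.5,0,-0.1,0],
    [-1.8,0,-0.1,0],
    [-2,0,-0.1,0],
    [-2,0,-0.1,0],
    [-2,0,-0.1,0],
  ],
)

```text
clock: 45.48
position: [0.6484, 0.1584, 0.0634]
tool_rot: [3.141, 0.0, -3.042]
force: [-0.4, -0.2, -3.0]
grip_width: 0.0135
```

```bash
python3 - <<'E'
from h import *
tilt(74,38)
f=grab('wrist')
for d in cams.pinpoint('wrist','bay')[:2]: print(d['score'],d['uv'],world(f,d['uv'],0))
E
```

```text
pos [0.6484 0.1584 0.0634] F [-0.4 -0.2 -3. ] w 0.013479688773068122
carrier 0.75 [232.  71.] rows for pitch 0..0.25 [107, 113, 118, 124, 130, 136]
lead_edge 0.76 [319. 271.] rows for pitch 0..0.25 [245, 249, 253, 257, 261, 265]
tail_edge 0.74 [315.   4.] rows for pitch 0..0.25 [-53, -41, -28, -16, -3, 8]
tab 0.74 [321. 319.] rows for pitch 0..0.25 [317, 316, 315, 314, 313, 312]
0.41 [315.8, 2.7] [0.53052104 0.14571258 0.        ]
```

apply_moves(
  steps=[
    [0,0,0.05,0],
    [0,0,0.1,0],
    [0,0,0.15,0],
    [0,0,0.2,0],
    [0,0,0.25,0],
    [0,0,0.3,0],
    [0,0,0.35,0],
    [0,0,0.4,0],
    [0,0,0.4,0],
    [0,0,0.4,0],
  ],
)

```text
clock: 46.67
position: [0.6483, 0.1584, 0.0598]
tool_rot: [3.142, 0.0, -3.041]
force: [0.2, 0.3, 6.3]
grip_width: 0.0133
```

```bash
python3 - <<'E'
from h import *
tilt(74,38)
E
```

```text
pos [0.6483 0.1584 0.0598] F [0.2 0.3 6.3] w 0.01327133649386667
carrier 0.67 [316. 133.] rows for pitch 0..0.25 [107, 113, 118, 124, 130, 136]
lead_edge 0.82 [319. 265.] rows for pitch 0..0.25 [245, 249, 253, 257, 261, 265]
tab 0.64 [319. 320.] rows for pitch 0..0.25 [317, 316, 315, 314, 313, 312]
```

The lead edge is on the sill (+6 N contact). I'll ease off and release.

apply_moves(
  steps=[
    [0,0,-0.1,0],
    [0,0,-0.1,0],
    [0,0,-0.1,0],
    [0,0,-0.1,0],
    [0,0,-0.1,0],
    [0,0,-0.1,0],
    [0,0,-0.1,0],
    [0,0,-0.1,0],
    [0,0,-0.1,0],
    [0,0,-0.1,0],
  ],
)

```text
clock: 47.75
position: [0.6481, 0.1583, 0.0603]
tool_rot: [-3.142, -0.0, -3.041]
force: [-0.4, 0.3, -1.3]
grip_width: 0.0131
```

apply_moves(
  steps=[
    [0,0,0,0],
    [0,0,0,0],
    [0,0,0,0],
    [0,0,0,0],
    [0,0,0,0],
    [0,0,0,0],
    [0,0,-1.5,0],
    [0,0,-3.5,0],
    [0,0,-6,0],
    [0,0,-8,0],
  ],
  claw=0.5,
)

```text
clock: 48.58
position: [0.6482, 0.1587, 0.143]
tool_rot: [3.141, 0.001, -3.041]
force: [0.2, -0.8, -0.2]
grip_width: 0.0425
```

apply_moves(
  steps=[
    [2,0,-1,0],
    [4.5,0,-1,0],
    [7,0,-1,0],
    [9.5,0,-1,0],
    [11,0,-1,0],
    [11,0,-1,0],
    [11,0,-1,0],
    [11,0,-1,0],
    [11,0,-1,0],
    [11,0,-1,0],
  ],
  claw=1,
)

```text
clock: 49.42
position: [0.5392, 0.1475, 0.1504]
tool_rot: [3.141, 0.0, -3.042]
force: [-0.4, -0.6, -0.4]
grip_width: -0.0
```

```bash
python3 - <<'E'
from h import *
s=telemetry.observe(); print(s['position'],s['tool_rot'],s['force'],s['grip_width'])
f=grab('wrist','w15.png')
for n,z in (('carrier',0.01),('tail_edge',0),('lead_edge',.018),('push_plate',.01),('tab',.062),('bay',0),('lens',.015),('latch_peg',.058)):
  for d in cams.pinpoint('wrist',n)[:3]: print(n,round(d['score'],2),np.round(d['uv']),np.round(world(f,d['uv'],z)[:2],4))
E
```

```text
[0.53918234 0.14749438 0.15037439] [ 3.14120413e+00  6.08261441e-05 -3.04176048e+00] [-0.37794974 -0.59453388 -0.39704905] -2.3303902182111153e-05
carrier 0.72 [320. 293.] [0.5851 0.1535]
carrier 0.34 [271. 324.] [0.6124 0.1212]
tail_edge 0.66 [317. 212.] [0.5301 0.146 ]
lead_edge 0.58 [313. 210.] [0.5252 0.1429]
push_plate 0.61 [316. 211.] [0.5272 0.145 ]
tab 0.91 [317. 419.] [0.6485 0.1581]
bay 0.72 [319. 419.] [0.6958 0.1639]
lens 0.84 [265. 256.] [0.56   0.1137]
lens 0.77 [589. 134.] [0.4599 0.3108]
lens 0.61 [271. 322.] [0.6077 0.1214]
latch_peg 0.77 [516. 294.] [0.555  0.2654]
```

View pics/w15.png

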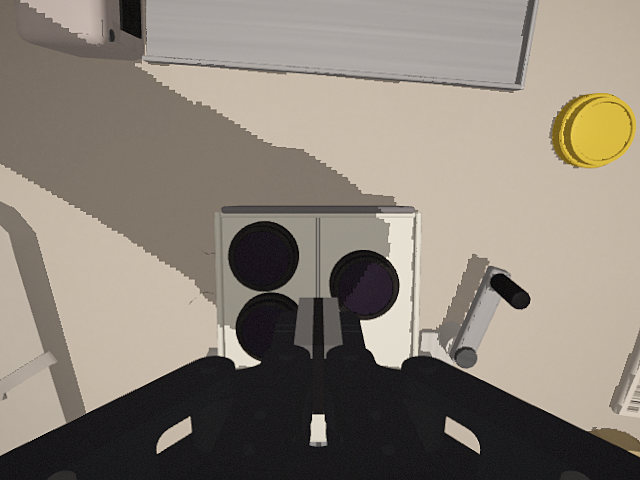

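The carrier rests lead edge on the sill and tail on the bench at x≈0.53, centred, with its lenses inside. The arm now goes behind the plate.

apply_moves(
  steps=[
    [1.7,0,0,0],
    [3.4,0,0,0],
    [5.3,0,0,0],
    [5.3,0,2,0],
    [5.3,0,4.5,0],
    [5.3,0,7,0],
    [5.3,0,9.5,0],
    [5.3,0,11,0],
    [5.3,0,11.8,0],
    [5.3,0,11.8,0],
  ],
)

```text
clock: 50.7
position: [0.4854, 0.142, 0.0312]
tool_rot: [-3.142, -0.002, -3.041]
force: [0.4, -0.6, 0.2]
grip_width: 0.0003
```

```bash
python3 - <<'E'
from h import *
s=telemetry.observe(); print(s['position'],s['tool_rot'],s['force'])
p=s['position'][:2]-np.array([.632,.157]); a=.1
print('bay xy',p@[np.cos(a),np.sin(a)],p@[-np.sin(a),np.cos(a)])
E
```

```text
[0.48536711 0.14195488 0.0311958 ] [-3.14155539e+00 -1.82423072e-03 -3.04114793e+00] [ 0.36466531 -0.57082858  0.24277712]
bay xy -0.14740233939118627 -0.00033109617016085005
```

apply_moves(
  steps=[
    [-0.8,0,0,0],
    [-1.6,0,0,0],
    [-2.4,0,0,0],
    [-3.2,0,0,0],
    [-4,0,0,0],
    [-4.8,0,0,0],
    [-5.6,0,0,0],
    [-6.2,0,0,0],
    [-6.8,0,0,0],
    [-7,0,0,0],
  ],
)

```text
clock: 51.53
position: [0.5568, 0.1492, 0.0324]
tool_rot: [3.141, 0.001, -3.042]
force: [0.3, -0.6, 0.8]
grip_width: 0.0004
```

```bash
python3 - <<'E'
from h import *
s=telemetry.observe(); print(s['position'],s['force'])
f=grab('wrist')
for n,z in (('carrier',0.012),('tail_edge',0),('push_plate',.01),('lens',.02),('latch_peg',.058)):
  for d in cams.pinpoint('wrist',n)[:3]: print(n,round(d['score'],2),np.round(d['uv']),np.round(world(f,d['uv'],z)[:2],4))
E
```

```text
[0.55681928 0.14920012 0.0323746 ] [ 0.32222932 -0.61702391  0.7638722 ]
```

```bash
python3 - <<'E'
from h import *
for c in ('scene','top'):
  f=grab(c,c+'3.png')
  for n,z in (('carrier',0.012),('tail_edge',0.0),('tab',.055),('lead_edge',.018),('lens',.015)):
    for d in cams.pinpoint(c,n)[:4]: print(c,n,round(d['score'],2),np.round(d['uv']),np.round(world(f,d['uv'],z)[:2],4))
E
```

```text
scene carrier 0.57 [372. 294.] [0.636  0.1539]
scene tail_edge 0.75 [356. 287.] [0.5871 0.1558]
scene tab 0.75 [399. 300.] [0.7085 0.1584]
scene lead_edge 0.75 [395. 302.] [0.6968 0.1648]
scene lens 0.78 [375. 308.] [0.6626 0.123 ]
scene lens 0.56 [362. 300.] [0.6217 0.1255]
top carrier 0.41 [340. 183.] [0.6643 0.1251]
top carrier 0.34 [227. 263.] [0.4638 0.4001]
top tab 0.62 [327. 157.] [0.7191 0.1575]
top tab 0.56 [332. 288.] [0.4071 0.1405]
top tab 0.44 [227. 291.] [0.3966 0.3893]
top lead_edge 0.73 [327. 167.] [0.7012 0.1565]
top lens 0.51 [341. 183.] [0.6641 0.1232]
top lens 0.5 [263. 264.] [0.463  0.3102]
```

The scene camera puts the carrier about 5 cm further in (tail x≈0.585, y≈0.156). Pushing on.

apply_moves(
  steps=[
    [-0.7,0,0,0],
    [-1.4,0,0,0],
    [-2.1,0,0,0],
    [-2.8,0,0,0],
    [-3.5,0,0,0],
    [-4.1,0,-0.1,0],
    [-4.7,0,-0.1,0],
    [-5.3,0,-0.1,0],
    [-5.9,0,-0.1,0],
    [-6.4,0,-0.1,0],
  ],
)

```text
clock: 53.27
position: [0.62, 0.1553, 0.0331]
tool_rot: [3.142, -0.0, -3.042]
force: [-1.5, -0.4, -1.1]
grip_width: 0.0002
```

```bash
python3 - <<'E'
from h import *
s=telemetry.observe(); print(s['position'],s['force'])
for c in ('scene','top'):
  f=grab(c,c+'4.png')
  for n,z in (('carrier',0.018),('tail_edge',0.015),('tab',.055),('lead_edge',.013)):
    for d in cams.pinpoint(c,n)[:2]: print(c,n,round(d['score'],2),np.round(d['uv']),np.round(world(f,d['uv'],z)[:2],4))
E
```

```text
[0.62000175 0.15533492 0.03305439] [-1.47681961 -0.37730333 -1.110196  ]
scene carrier 0.92 [389. 303.] [0.6866 0.1546]
scene tail_edge 0.79 [376. 293.] [0.6428 0.1606]
scene tab 0.81 [418. 310.] [0.7606 0.1587]
scene lead_edge 0.58 [412. 312.] [0.7462 0.1643]
top tab 0.54 [322. 139.] [0.762  0.1705]
```

apply_moves(
  steps=[
    [-0.3,0,0,0],
    [-0.6,0,0,0],
    [-0.9,0,0,0],
    [-1.2,0,0,0],
    [-1.4,0,0,0],
    [-1.6,0,0,0],
    [-1.7,0,0,0],
    [-1.7,0,0,0],
    [-1.7,0,0,0],
    [-1.7,0,0,0],
  ],
)

```text
clock: 54.6
position: [0.6364, 0.1571, 0.0334]
tool_rot: [3.142, 0.0, -3.041]
force: [-1.3, 0.5, -0.0]
grip_width: 0.0001
```

```bash
python3 - <<'E'
from h import *
s=telemetry.observe(); print(s['position'],s['force'])
p=s['position'][:2]-np.array([.632,.157]); a=.1
print('bay xy',p@[np.cos(a),np.sin(a)],p@[-np.sin(a),np.cos(a)])
for c in ('scene','top'):
  f=grab(c,c+'5.png')
  for n,z in (('carrier',0.013),('tail_edge',0.013),('tab',.058),('lead_edge',.013)):
    for d in cams.pinpoint(c,n)[:2]: print(c,n,round(d['score'],2),np.round(d['uv']),np.round(world(f,d['uv'],z)[:2],4))
E
```

```text
[0.63635947 0.15712621 0.0333921 ] [-1.27011732  0.47138533 -0.00426946]
bay xy 0.00435029260625298 -0.00030964062410835844
scene carrier 0.65 [397. 304.] [0.7045 0.1652]
scene tail_edge 0.58 [380. 295.] [0.6557 0.1633]
scene tab 0.64 [426. 316.] [0.7846 0.1547]
scene lead_edge 0.59 [420. 318.] [0.7719 0.1609]
top carrier 0.29 [333. 287.] [0.4091 0.1387]
```

apply_moves(
  steps=[
    [1,0,0,0],
    [2.5,0,0,0],
    [4,0,0,0],
    [5,0,-2.5,0],
    [5,0,-5.5,0],
    [5,0,-8.5,0],
    [5,0,-11.5,0],
    [5,0,-13.5,0],
    [5,0,-13.5,0],
    [5,0,-13.5,0],
  ],
)

```text
clock: 55.93
position: [0.5869, 0.1521, 0.1691]
tool_rot: [-3.141, 0.002, -3.042]
force: [0.0, -0.6, -0.3]
grip_width: 0.0002
```

```bash
python3 - <<'E'
from h import *
s=telemetry.observe(); print(s['position'],s['force'])
f=grab('wrist','w16.png')
for n,z in (('carrier',0.013),('tail_edge',0.013),('lead_edge',.013),('tab',.058),('lens',.017),('push_plate',.013),('latch_peg',.058),('bay',0)):
    for d in cams.pinpoint('wrist',n)[:3]: print(n,round(d['score'],2),np.round(d['uv']),np.round(world(f,d['uv'],z)[:2],4))
B=R.from_euler('z',.1).as_matrix()
for nm,q in (('platetopL',(-61,-55,54)),('platetopR',(-61,55,54)),('wallTL',(-57,-69,12))):
  for dz,dx in ((13,80),(13,76)):
    P=np.array([.632,.157,0])+B@((np.array(q)+[dx,0,dz])/1e3); print(nm,dx,pix(f,P))
c=cv2.convertScaleAbs(f['color'][:,:,::-1],alpha=1.4,beta=15); cv2.imwrite('pics/w16b.png',c)
E
```

```text
[0.58685298 0.15205091 0.1690896 ] [ 0.03041649 -0.60693591 -0.27557525]
lead_edge 0.84 [311. 437.] [0.7662 0.1645]
lens 0.83 [266. 345.] [0.6838 0.1224]
lens 0.76 [585.  62.] [0.4638 0.3113]
latch_peg 0.81 [510. 208.] [0.556  0.2642]
bay 0.84 [321. 280.] [0.6336 0.1589]
platetopL 80 [231.02875711 342.65084079]
platetopL 76 [230.66418104 336.89712246]
platetopR 80 [406.22846462 342.59803346]
platetopR 76 [406.59002733 336.84199968]
wallTL 80 [223.24465702 319.36793151]
wallTL 76 [222.90355189 314.29357645]
```

The viewer limit is reached, so I'll check numerically from pixel profiles.

```bash
python3 - <<'E'
from h import *
f=grab('wrist'); print(telemetry.observe()['position'])
for u in (245,255,385,395):
    print(u,[(v,*map(int,f['color'][v,u])) for v in range(262,352,3)])
B=R.from_euler('z',.1).as_matrix(); b=np.array([.632,.157,0])
def pr(q): return np.round(pix(f,b+B@(np.array(q)/1e3)),1)
print('sill front',pr((0,-40,18)),'sill back',pr((10,-40,18)))
for t in (8,12,16,20,24):
    z=13 if t>10 else 18
    print(t,'rear face bottom(z+2)',pr((t-4,-40,z+2)),'rear top',pr((t-4,-40,z+54)),'front top',pr((t,-40,z+54)))
E
```

```text
[0.58635774 0.152162   0.16802629]
245 [(262, 125, 114, 103), (265, 123, 112, 100), (268, 126, 115, 103), (271, 122, 113, 100), (274, 124, 113, 101), (277, 124, 113, 101), (280, 122, 111, 101), (283, 115, 109, 103), (286, 115, 110, 105), (289, 134, 127, 121), (292, 137, 130, 124), (295, 133, 128, 120), (298, 132, 128, 119), (301, 81, 81, 82), (304, 82, 79, 82), (307, 63, 60, 63), (310, 63, 59, 60), (313, 62, 59, 59), (316, 62, 59, 58), (319, 63, 58, 58), (322, 65, 61, 62), (325, 62, 59, 59), (328, 63, 61, 60), (331, 62, 60, 59), (334, 64, 61, 61), (337, 70, 66, 66), (340, 77, 73, 74), (343, 30, 25, 28), (346, 42, 34, 46), (349, 36, 30, 41)]
255 [(262, 124, 114, 102), (265, 124, 114, 102), (268, 125, 115, 102), (271, 122, 111, 100), (274, 123, 111, 100), (277, 124, 114, 100), (280, 123, 113, 102), (283, 115, 110, 104), (286, 115, 109, 102), (289, 133, 128, 120), (292, 135, 130, 122), (295, 132, 126, 119), (298, 131, 124, 118), (301, 80, 80, 81), (304, 88, 86, 86), (307, 63, 60, 62), (310, 63, 59, 59), (313, 63, 61, 60), (316, 64, 60, 61), (319, 64, 60, 60), (322, 65, 63, 62), (325, 62
[... 1212 characters left out ...]
), (319, 123, 117, 108), (322, 112, 106, 99), (325, 50, 49, 51), (328, 66, 61, 61), (331, 66, 62, 63), (334, 64, 62, 61), (337, 67, 65, 63), (340, 62, 60, 59), (343, 59, 57, 57), (346, 126, 121, 118), (349, 143, 138, 132)]
sill front [262.9 287.8] sill back [263.4 300.7]
8 rear face bottom(z+2) [262.7 294.1] rear top [252.2 326.5] front top [252.4 332.5]
12 rear face bottom(z+2) [263.8 296.6] rear top [253.6 328.7] front top [253.9 334.6]
16 rear face bottom(z+2) [263.9 301.6] rear top [253.9 334.6] front top [254.2 340.4]
20 rear face bottom(z+2) [264.1 306.7] rear top [254.2 340.4] front top [254.4 346.2]
24 rear face bottom(z+2) [264.3 311.6] rear top [254.4 346.2] front top [254.7 351.9]
```

The profile matches the model. The sill edges fall on rows 288–301, deck is visible behind the sill, and the plate's rear sits at bay x≈16 (tail ≈20 > 10), so the carrier is down in the bay. Next is the latch.

apply_moves(
  steps=[
    [0.4,3.5,0,0.05],
    [0.8,7,0,0.1],
    [1.2,10.5,0,0.1],
    [1.5,14,0,0.1],
    [1.5,15.2,0,0.1],
    [1.5,15.2,3.5,0.1],
    [1.5,15.2,7,0.1],
    [1.5,15.2,10,0.1],
    [1.5,15.2,12.4,0.1],
    [1.5,15.2,12.4,0.1],
  ],
)

```text
clock: 57.27
position: [0.5546, 0.3002, 0.0398]
tool_rot: [-3.138, -0.005, -3.141]
force: [-0.4, -1.0, -0.7]
grip_width: -0.0002
```

```bash
python3 - <<'E'
from h import *
s=telemetry.observe(); print(s['position'],s['tool_rot'],s['force'])
pv=np.array([.6118,.2554])
for t in (-.26,0,.25,.5,.75,1.0): print(t,np.round(pv+.056*np.array([np.cos(np.pi+.1+t),np.sin(np.pi+.1+t)])+[0,.0205]-s['position'][:2],4))
E
```

```text
[0.55460897 0.30021743 0.03975528] [-3.13848747 -0.0049947  -3.14107541] [-0.40144918 -0.96747547 -0.67153718]
-0.26 [ 0.0019 -0.0154]
0 [ 0.0015 -0.0299]
0.25 [ 0.0046 -0.0435]
0.5 [ 0.011  -0.0559]
0.75 [ 0.0202 -0.0664]
1.0 [ 0.0318 -0.0742]
```

apply_moves(
  steps=[
    [-0.2,-0.8,0,0],
    [-0.2,-1.6,0,0],
    [-0.2,-2.4,0,0],
    [-0.2,-3.2,0,0],
    [-0.4,-4,0,0],
    [-0.7,-4.8,0,0],
    [-1.1,-5.6,0,0],
    [-1.6,-6.2,0,0],
    [-2.1,-6.7,0,0],
    [-2.6,-7.1,0,0],
  ],
)

```text
clock: 58.1
position: [0.5831, 0.2301, 0.0443]
tool_rot: [-3.142, 0.0, 3.141]
force: [-0.8, 0.9, -0.2]
grip_width: -0.0001
```

apply_moves(
  steps=[
    [0,0.3,0,0],
    [0.1,0.8,-1,0],
    [0.5,1,-4,0],
    [1.2,1,-7,0],
    [2.2,0.5,-9,0],
    [3.5,-1,-10,0],
    [4.5,-2,-10,0],
    [4.5,-2,-10,0],
    [4.5,-2,-10,0],
    [4.5,-2,-10,0],
  ],
)

```text
clock: 58.93
position: [0.5375, 0.2117, 0.1446]
tool_rot: [3.141, 0.0, -3.141]
force: [-0.2, 0.3, 0.4]
grip_width: -0.0001
```

```bash
python3 - <<'E'
from h import *
s=telemetry.observe(); print(s['position'],s['tool_rot'],s['force'])
f=grab('wrist')
for d in cams.pinpoint('wrist','latch_peg')[:2]:
  w=world(f,d['uv'],.058)[:2]; q=w-[.6118,.2554]; print(d['score'],w,'angle',(np.arctan2(q[1],q[0])-np.pi-.1)%(2*np.pi),np.hypot(*q))
E
```

```text
[0.53751405 0.21171332 0.14462209] [ 3.14115040e+00  2.71487293e-04 -3.14078289e+00] [-0.18694144  0.33223145  0.42648697]
```

apply_moves(
  steps=[
    [0,-0.5,3,0],
    [0,-0.5,6,0],
    [0,-0.5,8.5,0],
    [0,-0.5,9.9,0],
    [0,-0.5,9.9,0],
    [-0.8,-0.5,9.9,0],
    [-1.6,-0.6,9.9,0],
    [-2.4,-0.7,9.9,0],
    [-3,-0.8,9.9,0],
    [-3.6,-0.9,9.9,0],
  ],
)

```text
clock: 59.87
position: [0.5745, 0.2015, 0.0459]
tool_rot: [-3.142, 0.001, 3.141]
force: [-2.6, -1.6, 0.5]
grip_width: -0.0001
```

apply_moves(
  steps=[
    [-0.4,0,0,0],
    [-0.8,0,0,0],
    [-1.2,-0.1,0,0],
    [-1.6,-0.1,0,0],
    [-2,-0.1,0,0],
    [-2.3,-0.1,0,0],
    [-2.6,-0.1,0,0],
    [-2.8,-0.1,0,0],
    [-2.9,-0.1,0,0],
    [-3,-0.1,0,0],
  ],
)

```text
clock: 60.7
position: [0.6023, 0.2009, 0.0451]
tool_rot: [-3.141, -0.002, -3.141]
force: [-13.7, -2.3, 6.7]
grip_width: 0.0001
```

```bash
python3 - <<'E'
from h import *
s=telemetry.observe(); print(s['position'],s['tool_rot'],s['force'])
for c in ('wrist','scene','top'):
  f=grab(c)
  for d in cams.pinpoint(c,'latch_peg')[:2]:
    w=world(f,d['uv'],.058)[:2]; q=w-[.6118,.2554]; print(c,d['score'],w,'angle',(np.arctan2(q[1],q[0])-np.pi-.1)%(2*np.pi),np.hypot(*q))
E
```

```text
[0.60228963 0.20094545 0.0451298 ] [-3.14112243e+00 -2.08471985e-03 -3.14090471e+00] [-13.66854028  -2.2777423    6.69384274]
scene 0.42 [0.60402466 0.20741931] angle 1.3101413746688708 0.048606607616566766
```

The 13.7 N stop came exactly where the latch should meet its end stop. Retracting to check.

apply_moves(
  steps=[
    [0.5,0,0,0],
    [1.5,0,0,0],
    [3,0,-1,0],
    [4,0,-4,0],
    [5,-1,-7,0],
    [6,-2,-10,0],
    [7,-4,-13,0],
    [7,-5,-15,0],
    [7,-5,-15,0],
    [7,-5,-15,0],
  ],
)

```text
clock: 61.83
position: [0.534, 0.1502, 0.1961]
tool_rot: [-3.141, 0.002, 3.14]
force: [0.1, -0.1, -0.6]
grip_width: -0.0
```

```bash
python3 - <<'E'
from h import *
s=telemetry.observe(); print(s['position'],s['tool_rot'],s['force'])
for c in ('wrist','scene'):
  f=grab(c,c+'9.png')
  for n,z in (('latch_peg',.058),('carrier',.013),('tail_edge',.013),('lead_edge',.013),('tab',.058),('lens',.017),('bay',0),('lens_cap',0),('petri_dish',0)):
   for d in cams.pinpoint(c,n)[:4]:
    w=world(f,d['uv'],z)[:2]; q=w-[.6118,.2554] ; x=''
    if n=='latch_peg': x=((np.arctan2(q[1],q[0])-np.pi-.1)%(2*np.pi),np.hypot(*q))
    else:
      r=w-[.632,.157]; x=('bay',np.round([r@[.995,.0998],r@[-.0998,.995]],4))
    print(c,n,round(d['score'],2),np.round(d['uv']),np.round(w,4),x)
E
```

```text
[0.53396818 0.15024661 0.19611142] [-3.14137173e+00  2.28568156e-03  3.14034896e+00] [ 0.10675483 -0.10490407 -0.5652645 ]
wrist latch_peg 0.96 [387. 344.] [0.619  0.1999] (np.float64(1.6005597485868694), np.float64(0.056001781984554036))
wrist carrier 0.83 [329. 411.] [0.7089 0.1595] ('bay', array([ 0.0768, -0.0052]))
wrist tab 0.68 [312.  31.] [0.4127 0.1468] ('bay', array([-0.2192,  0.0118]))
wrist lens 0.72 [543. 114.] [0.459  0.3119] ('bay', array([-0.1567,  0.1714]))
scene latch_peg 0.58 [374. 270.] [0.6156 0.1953] (np.float64(1.5344324718366158), np.float64(0.060240853797576606))
scene carrier 0.63 [396. 306.] [0.7046 0.1593] ('bay', array([ 0.0725, -0.005 ]))
scene carrier 0.61 [425. 314.] [0.7767 0.1776] ('bay', array([0.146, 0.006]))
scene tail_edge 0.85 [379. 299.] [0.6582 0.1524] ('bay', array([ 0.0256, -0.0071]))
scene lead_edge 0.65 [417. 316.] [0.7628 0.1645] ('bay', array([ 0.1309, -0.0056]))
scene tab 0.76 [424. 313.] [0.7775 0.1581] ('bay', array([ 0.1449, -0.0135]))
scene lens 0.84 [400. 298.] [0.7035 0.1827] ('bay', array([0.0737, 0.0184]))
scene lens 0.67 [386. 312.] [0.6913 0.1272] ('bay', array([ 0.056 , -0.0355]))
scene lens 0.56 [400. 320.] [0.7313 0.1292] ('bay', array([ 0.096 , -0.0375]))
scene lens 0.54 [351. 219.] [0.4715 0.3177] ('bay', array([-0.1436,  0.1759]))
scene bay 0.71 [371. 294.] [0.6306 0.1603] ('bay', array([-0.0011,  0.0034]))
scene bay 0.66 [373. 267.] [0.5938 0.2308] ('bay', array([-0.0307,  0.0772]))
scene lens_cap 0.47 [366. 201.] [0.4719 0.4027] ('bay', array([-0.1348,  0.2605]))
scene petri_dish 0.58 [427. 315.] [0.7802 0.1853] ('bay', array([0.1503, 0.0134]))
```

```bash
python3 -c "
from h import *
print(workorder.job_done())"
```

```text
the job is handed in; nothing more can be done
None
```

I handed the job in at about 62 s with the carrier home in the bay and the latch across. One instruction was broken along the way: the carrier came clear of the bench once.

**What I did**
- All three lenses present in the tray went into the carrier. I regripped one to bring it clear of the tail wall.
- I swung the latch open, then slid the carrier flat on the bench into line with the bay.
- I lifted the carrier by its tab and set its leading edge on the sill, tail still on the bench. After letting go I pushed it on its grey plate over the sill.
- I then swung the latch across behind it until it met its stop (about 14 N).

**Last checks**
- **Latch:** the wrist camera reads 1.60 rad. The scene camera, less precise, reads 1.53.
- **Carrier:** its tail edge is about 20–25 mm past the sill's front face, beyond the 10 mm sill. The plate pixel rows fit it lying on the deck, perhaps 1–2° askew. I did not see "flat" in a picture, because the 16-picture limit was used up.
- **Lenses:** the scene camera finds all three inside the carrier.
- **Lens cap and petri dish:** the cap reads within 5 mm of its first position. The last check did not find the dish: its only detection fell on the bay. I never worked near it.

**What went wrong**
- In the first lift the 80 N grip kept the carrier from pivoting. It rose level, with the tail about 26 mm off the bench for about 2 s. I set it straight back down and redid the lift at 20 N; the force, about half the carrier's weight, and the tilt showed the tail stayed on the bench. That first lift goes against "without ever carrying it clear of the bench".

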